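Weigh a batch of gears and pack it in the covered crate

TASK

Weigh the batch first: stand all the loose gear clusters upright together on the scale's pan, arranged about its middle so that the pan rides level, and let go of them until the pan has settled. Then pack them into the covered crate, each upright on the floor of an empty cell of its own; the sprung leaves hide which cells are already taken, so feel for the empty ones. Leave the bottle, the can and the bearing ring where they are.

Things in the scene. Friction and masses are not known exactly. Their poses are not given: they have to be found in the camera images.
- gear1: Loose steel gear cluster standing upright: toothed lower part 49 mm across and 50 mm tall (bottom 2 mm stepped in to 46 mm, bottom-heavy), above it a plain round hub 28 mm across up to 95 mm; 0.45 kg, all alike. Origin: centre of the underside, z up along the hub. Two, three or four of the four are present (None if absent).
- gear2: Loose steel gear cluster standing upright: toothed lower part 49 mm across and 50 mm tall (bottom 2 mm stepped in to 46 mm, bottom-heavy), above it a plain round hub 28 mm across up to 95 mm; 0.45 kg, all alike. Origin: centre of the underside, z up along the hub. Two, three or four of the four are present (None if absent).
- gear3: Loose steel gear cluster standing upright: toothed lower part 49 mm across and 50 mm tall (bottom 2 mm stepped in to 46 mm, bottom-heavy), above it a plain round hub 28 mm across up to 95 mm; 0.45 kg, all alike. Origin: centre of the underside, z up along the hub. Two, three or four of the four are present (None if absent).
- gear4: Loose steel gear cluster standing upright: toothed lower part 49 mm across and 50 mm tall (bottom 2 mm stepped in to 46 mm, bottom-heavy), above it a plain round hub 28 mm across up to 95 mm; 0.45 kg, all alike. Origin: centre of the underside, z up along the hub. Two, three or four of the four are present (None if absent).
- crate: Green covered crate fixed to the bench, 210 x 210 mm, 123 mm high. Origin: centre of its underside, x and y along its sides. Six cells, three along its x (68 mm apart), two along its y (102 mm apart), walls 6 mm. One or two cells already hold a round steel part, 50 mm across, 95 mm tall, near the cell's middle, its top 22 mm below the rim, hidden by the leaves; the others are empty.
- cell0 (a point): Centre of a cell's mouth, at rim height; axes as the crate's. The cell is 62 mm (x) by 96 mm (y), its floor 117 mm below the rim. Two slippery black sprung leaves hinged on its 96 mm edges meet over the middle; pushed (1 to 2 N) they swing down into the cell, and spring back, coming to rest shut or against a part's hub. To reach in, spread the fingers along y.
- cell1 (a point): Centre of a cell's mouth, at rim height; axes as the crate's. The cell is 62 mm (x) by 96 mm (y), its floor 117 mm below the rim. Two slippery black sprung leaves hinged on its 96 mm edges meet over the middle; pushed (1 to 2 N) they swing down into the cell, and spring back, coming to rest shut or against a part's hub. To reach in, spread the fingers along y.
- cell2 (a point): Centre of a cell's mouth, at rim height; axes as the crate's. The cell is 62 mm (x) by 96 mm (y), its floor 117 mm below the rim. Two slippery black sprung leaves hinged on its 96 mm edges meet over the middle; pushed (1 to 2 N) they swing down into the cell, and spring back, coming to rest shut or against a part's hub. To reach in, spread the fingers along y.
- cell3 (a point): Centre of a cell's mouth, at rim height; axes as the crate's. The cell is 62 mm (x) by 96 mm (y), its floor 117 mm below the rim. Two slippery black sprung leaves hinged on its 96 mm edges meet over the middle; pushed (1 to 2 N) they swing down into the cell, and spring back, coming to rest shut or against a part's hub. To reach in, spread the fingers along y.
- cell4 (a point): Centre of a cell's mouth, at rim height; axes as the crate's. The cell is 62 mm (x) by 96 mm (y), its floor 117 mm below the rim. Two slippery black sprung leaves hinged on its 96 mm edges meet over the middle; pushed (1 to 2 N) they swing down into the cell, and spring back, coming to rest shut or against a part's hub. To reach in, spread the fingers along y.
- cell5 (a point): Centre of a cell's mouth, at rim height; axes as the crate's. The cell is 62 mm (x) by 96 mm (y), its floor 117 mm below the rim. Two slippery black sprung leaves hinged on its 96 mm edges meet over the middle; pushed (1 to 2 N) they swing down into the cell, and spring back, coming to rest shut or against a part's hub. To reach in, spread the fingers along y.
- pan_mid (a point): Middle of the upper face of the scale's steel pan, z up from the pan, moving with it (about 69 mm above the bench unloaded). The pan measures 220 mm (its x) by 260 mm (its y), flat and rimless. It stands on a grey bench scale fixed to the bench.
- pan (a joint): Rocking of the pan about its x axis, rad: 0 level, positive when its +y side rises; sprung, 4 N m/rad, stops at 0.15 either way: a load off to one side in y tilts it.
- pan_post (a joint): How far the pan has sunk on its spring, m: 0 empty, about 3.7 mm for each gear cluster, stop at 20 mm.
- oil_bottle: Bystander: plastic oil bottle, 68 mm across, 160 mm tall; origin: centre of its underside.
- spray_can: Bystander: spray can, 60 mm across, 140 mm tall; origin: centre of its underside.
- bearing_ring: Bystander: steel bearing ring lying flat, 100 mm across, 30 mm high; origin: centre of its underside.

How it is judged (in metres and radians):
On the way:
1. all gear clusters present stand together on the pan, released and at rest, and the pan is level (x of gear1 in the frame of pan_mid between -0.085 and 0.085 m and y of gear1 in the frame of pan_mid between -0.105 and 0.105 m and z of gear1 in the frame of pan_mid between -0.004 and 0.006 m and linear speed of each of gear1, gear2, gear3, gear4 below 0.02 m/s and contact force between the fingers and gear1 below 0.2 N and x of gear2 in the frame of pan_mid between -0.085 and 0.085 m and y of gear2 in the frame of pan_mid between -0.105 and 0.105 m and z of gear2 in the frame of pan_mid between -0.004 and 0.006 m and contact force between the fingers and gear2 below 0.2 N and x of gear3 in the frame of pan_mid between -0.085 and 0.085 m and y of gear3 in the frame of pan_mid between -0.105 and 0.105 m and z of gear3 in the frame of pan_mid between -0.004 and 0.006 m and contact force between the fingers and gear3 below 0.2 N and x of gear4 in the frame of pan_mid between -0.085 and 0.085 m and y of gear4 in the frame of pan_mid between -0.105 and 0.105 m and z of gear4 in the frame of pan_mid between -0.004 and 0.006 m and contact force between the fingers and gear4 below 0.2 N and value of joint pan between -0.035 and 0.035 rad), for 0.6 s.
At the end, for the whole second after the job is handed in: Every gear cluster stands upright (0.15 rad) on a crate cell's floor (8 mm), at rest; before, all stood on the pan together for 0.6 s, released, at rest, centres within 85 mm (pan x) and 105 mm (pan y) of its middle, the pan level within 0.035 rad (x of gear1 in the frame of crate between -0.1 and 0.1 m and y of gear1 in the frame of crate between -0.1 and 0.1 m and z of gear1 in the frame of crate between 0 and 0.014 m and angle between each of gear1, gear2, gear3, gear4's own z axis and vertical below 0.15 rad and linear speed of each of gear1, gear2, gear3, gear4 below 0.02 m/s and x of gear2 in the frame of crate between -0.1 and 0.1 m and y of gear2 in the frame of crate between -0.1 and 0.1 m and z of gear2 in the frame of crate between 0 and 0.014 m and x of gear3 in the frame of crate between -0.1 and 0.1 m and y of gear3 in the frame of crate between -0.1 and 0.1 m and z of gear3 in the frame of crate between 0 and 0.014 m and x of gear4 in the frame of crate between -0.1 and 0.1 m and y of gear4 in the frame of crate between -0.1 and 0.1 m and z of gear4 in the frame of crate between 0 and 0.014 m); the robot touches nothing.
It fails at once if the oil bottle is moved by more than 30 mm (distance of oil_bottle from where it was at the start of the episode above 0.03 m).
It fails at once if the spray can is moved by more than 30 mm (distance of spray_can from where it was at the start of the episode above 0.03 m).
It fails at once if the bearing ring is moved by more than 30 mm (distance of bearing_ring from where it was at the start of the episode above 0.03 m).
Of stock0, stock1, stock2, stock3, stock4, stock5 only 1 to 2 are there at a start; the rules pass over those that are not, and their reading is None.
Of gear1, gear2, gear3, gear4 only 2 to 4 are there at a start; the rules pass over those that are not, and their reading is None.
At some moment in a run one of gear1, gear2, gear3, gear4 may be knocked a few centimetres aside while the robot is not near it.
It also fails if it takes over 210 s, if anything falls off the work surface, if the arm or the gripper's body presses on something with over 40 N, if the wrist force passes 120 N, or if a joint passes its speed limit or range.

ROBOT

A 6-joint arm with a two-finger parallel gripper is mounted at the origin on the work surface. World frame = base frame: x ahead of the robot, y to its left, z up, the work surface at z = 0. Lengths are in m, angles in degrees, forces in N, time in s.
With the tool pointing down it reaches from about 0.325 to 1 m from the base axis. Payload 5.1 kg.
Tool frame: the origin (TCP) lies on the centre line of the jaws, within the pads' length; the fingertips stand 22 mm ahead of it and the grasp point (between the pads) lies 3 mm ahead of it (tips_ahead is the distance from the TCP to the fingertips, in m); z points along the fingers, x is the direction in which the jaws open and shut, and the axes are right-handed (so a half turn about z gives the same grasp; the last joint's range is limited). The gripper opens to 85 mm and grips with 20 to 120 N. Pads are 22 mm wide; open, the fingers measure 114 mm over their backs; the gripper's body (76 mm by 85 mm) begins 54 mm behind the grasp point. The pads swing forward as they close: fully open they stand 13 mm farther back than shut.
Start: joints at [-80.65, 7.093, 94.555, -0, 78.352, -4.733], TCP at [0.158, -0.63, 0.253] pointing down, gripper open.
Joint ranges: [-149.61, 149.61], [-58.7, 133.49], [1.44, 155.28], [-77.14, 257.14], [18.33, 153.61], [-166.67, 166.67]. Speed limits (degrees/s): [147.25, 147.25, 180, 180, 180, 180].

INTERFACE

Orientations are given as a 3x3 rotation matrix whose columns are the frame's x, y, z axes.
In Python, from bench import sense, capture, finish_job, tips_ahead gives the robot as it stands.
- The arm moves only by the shell command python3 -m inch 'ROWS' [FORCE]. ROWS is JSON, a list of rows, each a list of 3 entries, a list of its own where there are three numbers: the turn, a rotation vector about the tool's x, y, z in units of 2 pi rad (1.0 is 2 pi rad), then the shift along the tool's x, y, z in units of 0.4 m (1.0 is 0.4 m), then the opening, from 0 (shut) to 1 (fully open). A call has 1 to 12 rows; each row is the pose to reach, as a shift and turn from the pose commanded when the call began, along the tool's axes at that moment, turning the shorter way round; what a row does not reach only later rows make up. A row lasts 1/8 s, in which the tool goes at most 62.5 mm and 10.7 degrees, less where a joint would pass 70% of its speed; a pose out of reach is approached as far as the arm can. A call with a number of a shift or a turn outside -1 to 1 is refused whole. A call with a gripper value outside its range is refused whole. The fingers move at their own pace and stop on an object; FORCE is the grip in N (left out, the last holds). Time passes only in rows, so rows that repeat a pose let the fingers close. It gives the time, the measured TCP pose, the force and the opening at its end, in the units of the state.
- sense(): the state, without advancing time (a new reading comes with each control period).
- capture(name): name is "scene" or "top" or "wrist"; returns a dict with "frame" (480x640x3 uint8, red, green, blue), "fx", "fy", "cx", "cy" (pixels), "rvec" (rotation vector, rad) and "tvec" (3), from world to camera coordinates, as OpenCV has them; the wrist camera has in their place "mount" (4x4, takes a point from camera to tool coordinates, whose origin is the TCP and whose axes are the tool frame's). Camera axes: x right, y down, z forward; pixel columns grow to the right and rows downward; lengths in m; the calibration is good to about 2 mm. A picture is of the moment at which its call begins: read the wrist's pose just before it. There is no depth.
- finish_job(): hands the job in, once; it reports no verdict.
The state is a dict: "time": time; "qpos": joint angles; "joint_vel": joint speeds; "joint_torque": joint torques, N m; "position": TCP position; "orientation": TCP orientation; "ft_force": force on the tool from outside, world axes, zero at the start; "ft_torque": the same for the moment, N m; "opening": finger opening in m.
Only numpy, scipy, OpenCV 4.12 (cv2) and the standard library are available. Lean on these libraries where they do the work, as an engineer would, in place of code of your own. Each camera call takes 0.05 s, during which the arm holds its last target.

## Working session

There is one attempt and no reset: what is moved stays moved. The work goes in short steps, Python scripts to look and compute and a shell command to move; the robot and the scene stay as the last step left them, time stands still between calls to the robot, and variables do not carry over. Pictures are saved under pics/ and viewed, and the job is handed in when it is done.

```bash
ls; mkdir -p pics
python3 - <<'E'
from bench import *
import cv2,json
s=sense()
for k,v in s.items(): print(k,v)
print(tips_ahead)
for n in("scene","top","wrist"):
    c=capture(n); cv2.imwrite(f"pics/a_{n}.png",c["frame"][:,:,::-1]); print(n,{k:v for k,v in c.items() if k!="frame"})
E
```

```text
pics
time 0.0
qpos [-8.06486916e+01  7.13493143e+00  9.46338324e+01 -7.55899225e-04
  7.83523004e+01 -4.73272796e+00]
joint_vel [-0.02955453 -0.00377145 -0.03995378 -0.06940727 -0.08475856 -0.01358651]
joint_torque [-7.66373832e-04 -4.23612106e+01 -3.65453553e+01 -2.62159001e-04
  6.82068334e-03  2.28838841e-07]
position [ 0.15804948 -0.62990926  0.25203933]
orientation [[ 2.43347000e-01 -9.69939231e-01 -3.56080418e-04]
 [-9.69937008e-01 -2.43347207e-01  2.08278852e-03]
 [-2.10682947e-03 -1.61464762e-04 -9.99997768e-01]]
ft_force [ 0.05730807 -0.21263689  0.39532766]
ft_torque [ 0.04810475 -0.03525645 -0.01703141]
opening 0.0855134233227379
0.022
scene {'fx': 459.1251407737115, 'fy': 459.1251407737115, 'cx': 313.3694036349909, 'cy': 239.11909976479222, 'rvec': array([ 2.15034125,  0.76686181, -0.34503436]), 'tvec': array([-0.44634074, -0.17031877,  1.26773927])}
top {'fx': 448.3341788029583, 'fy': 448.3341788029583, 'cx': 317.2415633589643, 'cy': 240.37802276187068, 'rvec': array([ 2.19847817, -2.15043966,  0.10799124]), 'tvec': array([-0.0162214 ,  0.60127193,  0.98300168])}
wrist {'fx': 351.66630938976505, 'fy': 351.66630938976505, 'cx': 316.66066191446026, 'cy': 237.12422900819087, 'mount': array([[ 9.99999961e-01, -1.80375945e-06, -2.78916611e-04,
        -8.05486159e-04],
       [ 8.98492398e-05,  9.48758881e-01,  3.16000913e-01,
        -8.17899240e-02],
       [ 2.64054622e-04, -3.16000925e-01,  9.48758845e-01,
        -1.20186955e-01],
       [ 0.00000000e+00,  0.00000000e+00,  0.00000000e+00,
         1.00000000e+00]])}
```

View pics/a_scene.png

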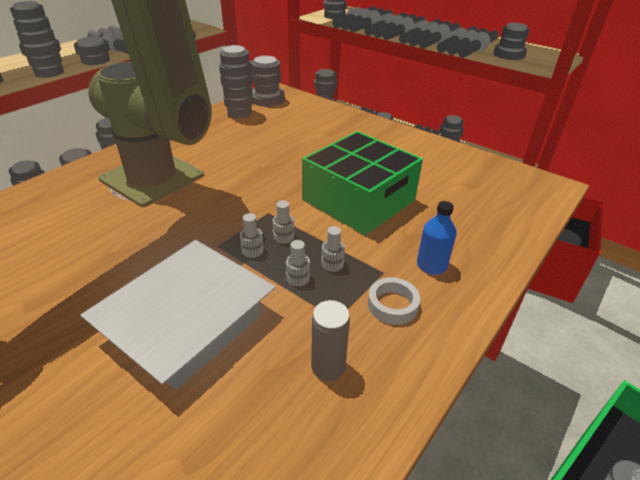

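View pics/a_top.png

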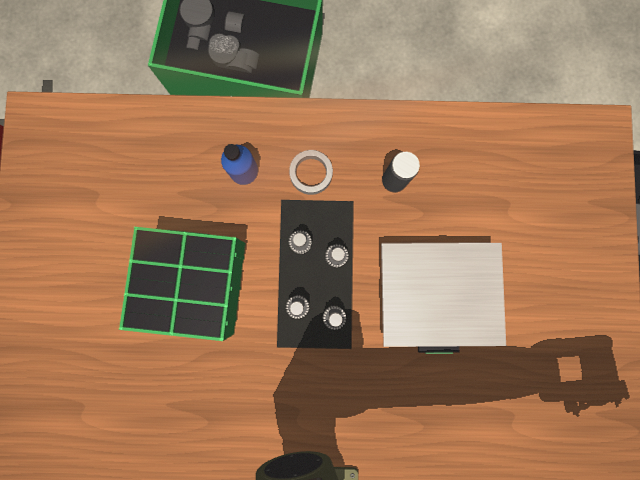

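View pics/a_wrist.png

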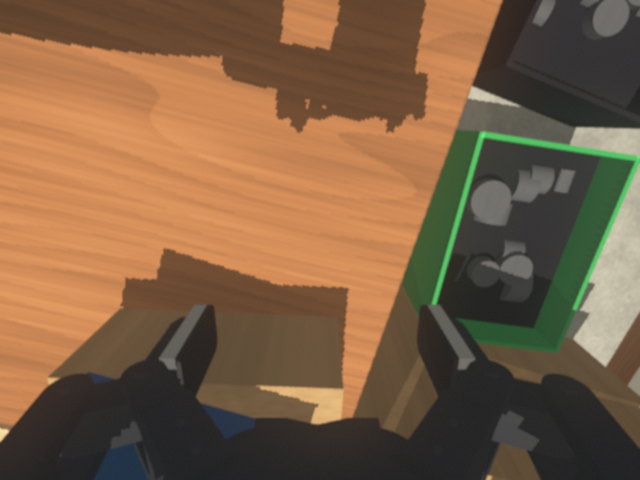

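```bash
cat > h.py <<'E'
import numpy as np,cv2
from bench import *
from scipy.spatial.transform import Rotation as R
def snap(n,name=None):
    s=sense(); c=capture(n); f=c["frame"]
    if name: cv2.imwrite(f"pics/{name}.png",f[:,:,::-1])
    if n=="wrist":
        T=np.eye(4);T[:3,:3]=s["orientation"];T[:3,3]=s["position"]
        M=T@np.array(c["mount"]); c["Rcw"]=M[:3,:3]; c["o"]=M[:3,3]
    else:
        r=cv2.Rodrigues(np.array(c["rvec"]))[0]; c["Rcw"]=r.T; c["o"]=-r.T@np.array(c["tvec"])
    return c
def ray(c,u,v,z):
    d=c["Rcw"]@np.array([(u-c["cx"])/c["fx"],(v-c["cy"])/c["fy"],1])
    return c["o"]+d*(z-c["o"][2])/d[2]
def proj(c,p):
    q=c["Rcw"].T@(np.array(p)-c["o"]); return c["fx"]*q[0]/q[2]+c["cx"],c["fy"]*q[1]/q[2]+c["cy"]
E
python3 - <<'E'
from h import *
c=snap("top"); f=c["frame"]; hsv=cv2.cvtColor(f,cv2.COLOR_RGB2HSV)
print(c["o"])
def blobs(m,lo,hi):
    n,l,st,ce=cv2.connectedComponentsWithStats(m.astype(np.uint8))
    for i in range(1,n):
        if lo<st[i,4]<hi: yield st[i],ce[i],(l==i)
m=(hsv[...,1]<40)&(hsv[...,2]>185); m[:195]=0;m[350:]=0;m[:,:275]=0;m[:,360:]=0
for st,ce,_ in blobs(m,40,1000): print("hub",st,ce,ray(c,*ce,0.095).round(4))
g=(hsv[...,0]>50)&(hsv[...,0]<75)&(hsv[...,1]>150)&(hsv[...,2]>150); g[:200]=0
b=max(blobs(g,500,99999),key=lambda b:b[0][4]); 
cnt=cv2.findContours(b[2].astype(np.uint8),0,1)[0]; r=cv2.minAreaRect(np.vstack(cnt)); q=cv2.boxPoints(r); print(q)
P=np.array([ray(c,*p,0.123) for p in q]);print(P.round(4),P.mean(0).round(4),np.linalg.norm(np.diff(P,axis=0),axis=1))
d=P[1]-P[0];print(np.degrees(np.arctan2(d[1],d[0])))
p=(hsv[...,1]<40)&(hsv[...,2]>150);p[:200]=0
b=max(blobs(p,3000,99999),key=lambda b:b[0][4])
cnt=cv2.findContours(b[2].astype(np.uint8),0,1)[0]; r=cv2.minAreaRect(np.vstack(cnt)); q=cv2.boxPoints(r); print(q)
P=np.array([ray(c,*p,0.069) for p in q]);print(P.round(4),P.mean(0).round(4),np.linalg.norm(np.diff(P,axis=0),axis=1))
d=P[1]-P[0];print(np.degrees(np.arctan2(d[1],d[0])))
cv2.imwrite("pics/b.png",cv2.resize(f[190:360,100:520,::-1],None,fx=1.9,fy=1.9,interpolation=cv2.INTER_CUBIC))
for p in [(240,175),(311,172),(405,160)]: print(p, ray(c,*p,0.03).round(3))
E
```

```text
[5.05338487e-01 1.48113901e-04 1.03572021e+00]
hub [293 234  13  12 122] [299.18852459 239.28688525] [0.5966 0.0354 0.095 ]
hub [332 248  13  13 124] [337.71774194 253.87096774] [ 0.5676 -0.0464  0.095 ]
hub [290 302  13  13 129] [296.31007752 308.08527132] [0.4529 0.0377 0.095 ]
hub [329 313  13  13 127] [335.27559055 319.41732283] [ 0.4314 -0.0437  0.095 ]Traceback (most recent call last):
  File "<stdin>", line 11, in <module>
ValueError: max() iterable argument is empty
```

Run:
```python
from h import *
c=snap("top"); f=c["frame"]; hsv=cv2.cvtColor(f,cv2.COLOR_RGB2HSV)
def blobs(m,lo,hi):
    n,l,st,ce=cv2.connectedComponentsWithStats(m.astype(np.uint8))
    return [(st[i],ce[i],(l==i)) for i in range(1,n) if lo<st[i,4]<hi]
g=(hsv[...,0]>45)&(hsv[...,0]<85)&(hsv[...,1]>90)&(hsv[...,2]>140); g[:200]=0
p=(hsv[...,1]<40)&(hsv[...,2]>150);p[:200]=0
for m,z in ((g,.123),(p,.069)):
  bb=blobs(m,200,99999); print([x[0] for x in bb]); b=max(bb,key=lambda b:b[0][4])
  cnt=cv2.findContours(b[2].astype(np.uint8),0,1)[0]; r=cv2.minAreaRect(np.vstack(cnt)); q=cv2.boxPoints(r); print(q.round(1))
  P=np.array([ray(c,*p,z) for p in q]);print(P.round(4),P.mean(0).round(4),np.linalg.norm(np.diff(P,axis=0),axis=1))
  d=P[1]-P[0];print(np.degrees(np.arctan2(d[1],d[0])))
for p in [(240,175),(311,172),(405,160)]: print(p, ray(c,*p,0.03).round(3))
cv2.imwrite("pics/b.png",cv2.resize(f[190:360,100:520,::-1],None,fx=1.9,fy=1.9,interpolation=cv2.INTER_CUBIC))
cv2.imwrite("pics/b2.png",np.hstack([g,p])[::2,::2].astype(np.uint8)*255)
```

```text
[array([ 119,  227,  117,  114, 2044], dtype=int32)]
[[118.9 329.3]
 [130.2 225.5]
 [236.5 237.2]
 [225.1 341. ]]
[[0.4047 0.3906 0.123 ]
 [0.6145 0.3807 0.123 ]
 [0.5954 0.1625 0.123 ]
 [0.3862 0.1771 0.123 ]] [0.5002 0.2777 0.123 ] [0.21005478 0.21908748 0.20965938]
-2.7046593896761424
[array([  382,   243,   124,   103, 12355], dtype=int32)]
[[382. 345.]
 [382. 243.]
 [505. 243.]
 [505. 345.]]
[[ 0.3779 -0.145   0.069 ]
 [ 0.5951 -0.1432  0.069 ]
 [ 0.601  -0.4102  0.069 ]
 [ 0.3834 -0.4063  0.069 ]] [ 0.4894 -0.2762  0.069 ] [0.21716832 0.26705768 0.21762502]
0.46537595143512567
(240, 175) [0.747 0.177 0.03 ]
(311, 172) [0.758 0.015 0.03 ]
(405, 160) [ 0.791 -0.2    0.03 ]Traceback (most recent call last):
  File "<stdin>", line 15, in <module>
    return _nx.concatenate(arrs, 1, dtype=dtype, casting=casting)
           ~~~~~~~~~~~~~~~^^^^^^^^^^^^^^^^^^^^^^^^^^^^^^^^^^^^^^^
ValueError: all the input arrays must have same number of dimensions, but the array at index 0 has 2 dimension(s) and the array at index 1 has 1 dimension(s)
```

View pics/b.png

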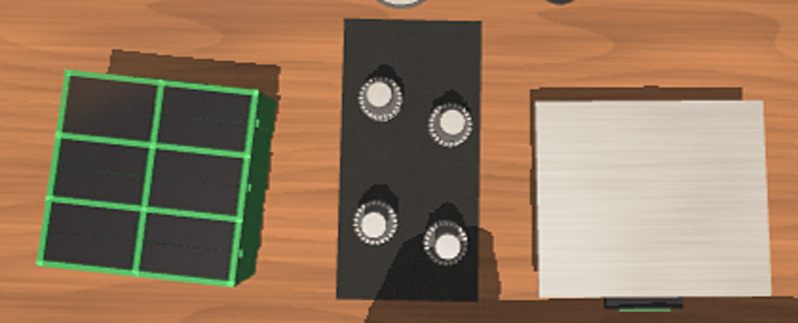

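Run:
```python
from h import *
c=snap("top"); f=c["frame"]; hsv=cv2.cvtColor(f,cv2.COLOR_RGB2HSV)
gm=(hsv[...,0]>45)&(hsv[...,0]<85)&(hsv[...,1]>90)&(hsv[...,2]>140); gm[:200]=0
pm=(hsv[...,1]<40)&(hsv[...,2]>150);pm[:200]=0;pm[:,:370]=0
for m,z in ((gm,.123),(pm,.069)):
  cnt=max(cv2.findContours(m.astype(np.uint8),0,1)[0],key=cv2.contourArea); h=cv2.convexHull(cnt)
  q=cv2.approxPolyN(h,4,ensure_convex=True).reshape(-1,2).astype(float); print(q)
  P=np.array([ray(c,*p,z) for p in q]);print(P.round(4),P.mean(0).round(4),np.linalg.norm(np.diff(P,axis=0,append=P[:1]),axis=1))
  for i in range(4):
    d=P[(i+1)%4]-P[i];print(np.degrees(np.arctan2(d[1],d[0])).round(2),end=" ")
cv2.imwrite("pics/b2.png",np.hstack([gm,pm])[::2,::2].astype(np.uint8)*255)
```

```text
[[236. 237.]
 [225. 341.]
 [119. 329.]
 [134. 226.]]
[[0.5957 0.1636 0.123 ]
 [0.3862 0.1774 0.123 ]
 [0.4054 0.3904 0.123 ]
 [0.6137 0.373  0.123 ]] [0.5002 0.2761 0.123 ] [0.20992394 0.21385839 0.20902126 0.21020115]
176.23 84.87 -4.77 -94.9 [[501. 243.]
 [505. 345.]
 [383. 346.]
 [382. 243.]]
[[ 0.6008 -0.4015  0.069 ]
 [ 0.3834 -0.4063  0.069 ]
 [ 0.3759 -0.1471  0.069 ]
 [ 0.5951 -0.1432  0.069 ]] [ 0.4888 -0.2745  0.069 ] [0.21744842 0.25928656 0.21923439 0.25836093]
-178.74 91.67 1.02 -88.72
```

View pics/b2.png

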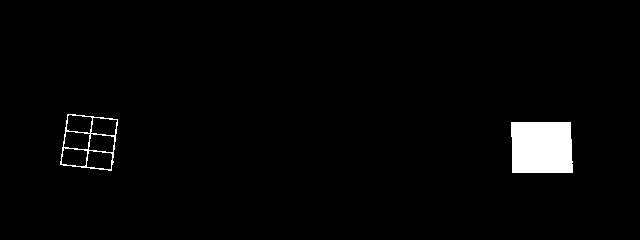

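```bash
cat >> h.py <<'E'
def plan(x,y,z,yaw):
    s=sense(); Rm=np.array(s["orientation"]); p=np.array(s["position"])
    a=np.radians(yaw); xx=np.array([np.cos(a),np.sin(a),0]); zz=np.array([0,0,-1.]); T=np.column_stack([xx,np.cross(zz,xx),zz])
    rv=R.from_matrix(Rm.T@T).as_rotvec()/(2*np.pi); sh=Rm.T@(np.array([x,y,z])-p)/0.4
    print(f"to ({x:.3f},{y:.3f},{z:.3f}) turn {rv.round(4).tolist()} shift {sh.round(4).tolist()} dist {np.linalg.norm(sh)*.4:.3f} t={s['time']:.2f}")
CR=np.array([0.5002,0.2761]);CY=-4.9; PM=np.array([0.4888,-0.2745]);PY=1.3
def loc(o,yaw,dx,dy):
    a=np.radians(yaw); return o+np.array([[np.cos(a),-np.sin(a)],[np.sin(a),np.cos(a)]])@[dx,dy]
def hubs(zb=0.0,region=None,name=None):
    c=snap("top",name); f=c["frame"]; hsv=cv2.cvtColor(f,cv2.COLOR_RGB2HSV)
    m=((hsv[...,1]<40)&(hsv[...,2]>185)).astype(np.uint8)
    x0,x1,y0,y1=region or (275,365,195,350)
    k=np.zeros_like(m);k[y0:y1,x0:x1]=1
    n,l,st,ce=cv2.connectedComponentsWithStats(m*k)
    return [(st[i,4],ce[i].round(1),ray(c,*ce[i],zb+0.095)[:2].round(4)) for i in range(1,n) if 60<st[i,4]<400]
E
python3 -c "
from h import *
plan(0.4314,-0.0437,0.18,-90)"
```

```text
to (0.431,-0.044,0.180) turn [0.0, 0.0001, 0.0391] shift [-1.256, -1.0196, 0.1832] dist 0.651 t=0.30
```

```bash
python3 -m inch '[[[0,0,0.0391],[-0.63,-0.51,0.09],0.65],[[0,0,0.0391],[-0.63,-0.51,0.09],0.65],[[0,0,0.0391],[-0.63,-0.51,0.09],0.65],[[0,0,0.0391],[-0.63,-0.51,0.09],0.65],[[0,0,0.0391],[-0.63,-0.51,0.09],0.65],[[0,0,0.0391],[-0.63,-0.51,0.09],0.65],[[0,0,0.0391],[-0.63,-0.51,0.09],0.65]]' 50; python3 -c "
from h import *
plan(0.4314,-0.0437,0.18,-90)"
```

```text
time: 1.18
position: [0.295, -0.3362, 0.2176]
orientation: [[0.002, -1.0, 0.0], [-1.0, -0.002, -0.001], [0.001, -0.0, -1.0]]
ft_force: [-0.7, -0.4, 0.6]
opening: 0.0558
to (0.431,-0.044,0.180) turn [-0.0, -0.0002, 0.0003] shift [-0.7308, -0.3423, 0.0932] dist 0.325 t=1.18
```

```bash
python3 -m inch '[[[0,0,0],[-0.731,-0.342,0.093],0.65],[[0,0,0],[-0.731,-0.342,0.093],0.65],[[0,0,0],[-0.731,-0.342,0.093],0.65],[[0,0,0],[-0.731,-0.342,0.093],0.65],[[0,0,0],[-0.731,-0.342,0.093],0.65],[[0,0,0],[-0.731,-0.342,0.093],0.65],[[0,0,0],[-0.731,-0.342,0.093],0.65],[[0,0,0],[-0.731,-0.342,0.093],0.65]]'; python3 -c "
from h import *
plan(0.4314,-0.0437,0.083,-90)
snap('wrist','w1')"
```

```text
time: 2.17
position: [0.4316, -0.0457, 0.1804]
orientation: [[-0.002, -1.0, 0.0], [-1.0, 0.002, -0.001], [0.001, -0.0, -1.0]]
ft_force: [-0.7, -0.2, 0.8]
opening: 0.0559
to (0.431,-0.044,0.083) turn [-0.0, -0.0001, -0.0004] shift [-0.0052, 0.0005, 0.2435] dist 0.097 t=2.17
```

View pics/w1.png

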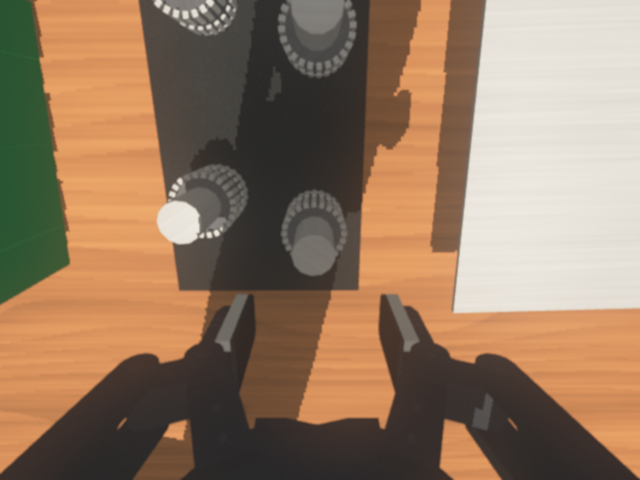

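```bash
python3 - <<'E'
from h import *
c=snap('wrist')
print(ray(c,314,254,.095), ray(c,178,222,.095), hubs())
E
python3 -m inch '[[[0,0,0],[-0.005,0,0.15],0.65],[[0,0,0],[-0.005,0,0.24],0.65],[[0,0,0],[-0.005,0,0.24],0.65],[[0,0,0],[-0.005,0,0.24],0],[[0,0,0],[-0.005,0,0.24],0],[[0,0,0],[-0.005,0,0.24],0],[[0,0,0],[-0.005,0,0.24],0]]' 50
```

```text
[ 0.43340363 -0.04310462  0.095     ] [0.45446422 0.03939481 0.095     ] [(np.int32(120), array([299.2, 239.4]), array([0.5965, 0.0354])), (np.int32(125), array([296.2, 308. ]), array([0.4531, 0.0379]))]
time: 3.2
position: [0.4332, -0.0427, 0.0866]
orientation: [[0.0, -1.0, 0.004], [-1.0, -0.0, -0.002], [0.002, -0.004, -1.0]]
ft_force: [-1.6, -2.9, 6.9]
opening: 0.0268
```

```bash
python3 -m inch '[[[0,0,0],[0,0,-0.15],0],[[0,0,0],[0,0,-0.3],0],[[0,0,0],[0,0,-0.42],0],[[0,0,0],[0,0,-0.42],0],[[0,0,0],[0,0,-0.42],0]]'
python3 - <<'E'
from h import *
for d in ((-.042,-.035),(.042,.035),(.042,-.035),(-.042,.035)):
    x,y=loc(PM,PY,*d); plan(x,y,0.2,-90)
E
```

```text
time: 3.82
position: [0.4304, -0.0416, 0.2501]
orientation: [[0.0, -1.0, -0.003], [-1.0, -0.0, 0.001], [-0.001, 0.003, -1.0]]
ft_force: [-0.7, -0.2, -5.1]
opening: 0.0263
to (0.448,-0.310,0.200) turn [0.0005, 0.0001, 0.0] shift [0.6722, -0.0433, 0.1244] dist 0.274 t=3.83
to (0.530,-0.239,0.200) turn [0.0005, 0.0001, 0.0] shift [0.4925, -0.2493, 0.1239] dist 0.226 t=3.83
to (0.532,-0.309,0.200) turn [0.0005, 0.0001, 0.0] shift [0.6675, -0.2532, 0.1237] dist 0.290 t=3.83
to (0.446,-0.240,0.200) turn [0.0005, 0.0001, 0.0] shift [0.4972, -0.0394, 0.1246] dist 0.206 t=3.83
```

```bash
python3 -m inch '[[[0,0,0],[0.672,-0.043,0.12],0],[[0,0,0],[0.672,-0.043,0.12],0],[[0,0,0],[0.672,-0.043,0.12],0],[[0,0,0],[0.672,-0.043,0.12],0],[[0,0,0],[0.672,-0.043,0.12],0],[[0,0,0],[0.672,-0.043,0.12],0],[[0,0,0],[0.672,-0.043,0.12],0]]'
python3 - <<'E'
from h import *
plan(.448,-.310,.151,-90)
E
```

```text
time: 4.7
position: [0.4482, -0.3092, 0.2026]
orientation: [[0.001, -1.0, -0.002], [-1.0, -0.001, 0.003], [-0.003, 0.002, -1.0]]
ft_force: [-0.5, 0.3, -4.2]
opening: 0.027
to (0.448,-0.310,0.151) turn [0.0003, 0.0004, 0.0001] shift [0.0022, 0.0002, 0.1291] dist 0.052 t=4.70
```

```bash
python3 -m inch '[[[0,0,0],[0.002,0,0.08],0],[[0,0,0],[0.002,0,0.11],0],[[0,0,0],[0.002,0,0.129],0],[[0,0,0],[0.002,0,0.129],0],[[0,0,0],[0.002,0,0.129],0]]'
python3 - <<'E'
from h import *
plan(.448,-.310,.151,-90); snap('scene','s1')
E
```

```text
time: 5.32
position: [0.4493, -0.3119, 0.1538]
orientation: [[0.0, -1.0, 0.002], [-1.0, -0.0, -0.001], [0.001, -0.002, -1.0]]
ft_force: [-0.4, 0.3, -2.1]
opening: 0.0266
to (0.448,-0.310,0.151) turn [-0.0003, -0.0002, 0.0001] shift [-0.0047, 0.0034, 0.0071] dist 0.004 t=5.33
```

View pics/s1.png

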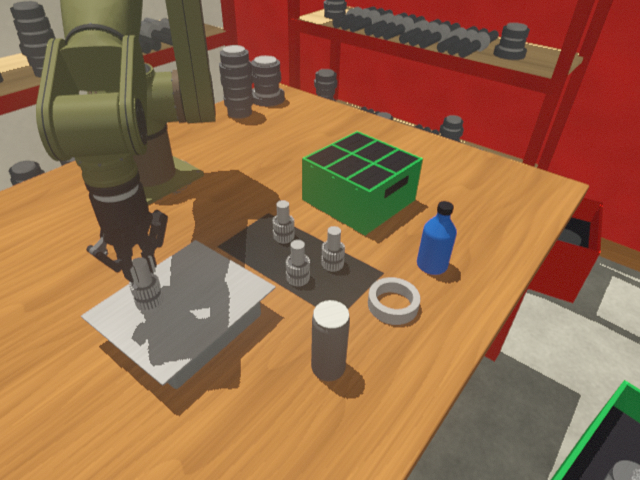

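```bash
python3 -m inch '[[[0,0,0],[-0.003,0,0.007],0],[[0,0,0],[-0.003,0,0.007],0],[[0,0,0],[-0.003,0,0.007],0.3],[[0,0,0],[-0.003,0,0.007],0.65],[[0,0,0],[-0.003,0,0.007],0.65],[[0,0,0],[-0.003,0,0.007],0.65]]'; python3 -m inch '[[[0,0,0],[0,0,-0.15],0.65],[[0,0,0],[0,0,-0.3],0.65],[[0,0,0],[0,0,-0.3],0.65]]'
python3 - <<'E'
from h import *
for a,b,p in hubs(name="t2"): print(a,b,p); plan(*p,.22,-90); 
print(hubs(zb=.065,region=(370,520,220,360)))
snap('scene','s2')
E
```

```text
time: 6.12
position: [0.4486, -0.3101, 0.1495]
orientation: [[0.0, -1.0, -0.0], [-1.0, -0.0, 0.001], [-0.001, 0.0, -1.0]]
ft_force: [0.7, -0.4, 0.5]
opening: 0.0556
time: 6.5
position: [0.451, -0.3121, 0.2769]
orientation: [[0.0, -1.0, 0.009], [-1.0, -0.0, -0.008], [0.008, -0.009, -1.0]]
ft_force: [-0.8, 0.4, -0.7]
opening: 0.0554
127 [299.1 239.2] [0.5967 0.0356]
to (0.597,0.036,0.220) turn [-0.0008, -0.0006, 0.0001] shift [-0.8672, -0.3668, 0.1314] dist 0.380 t=6.55
125 [337.7 253.9] [ 0.5676 -0.0463]
to (0.568,-0.046,0.220) turn [-0.0008, -0.0006, 0.0001] shift [-0.6625, -0.2939, 0.1318] dist 0.295 t=6.55
131 [296.3 308. ] [0.453  0.0377]
to (0.453,0.038,0.220) turn [-0.0008, -0.0006, 0.0001] shift [-0.8726, -0.0075, 0.1296] dist 0.353 t=6.55
[(np.int32(200), array([440. , 253.9]), array([ 0.5676, -0.2437]))]
```

View pics/s2.png

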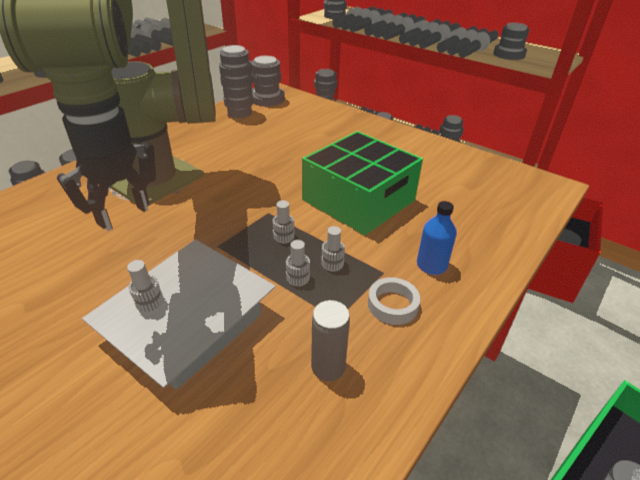

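View pics/t2.png

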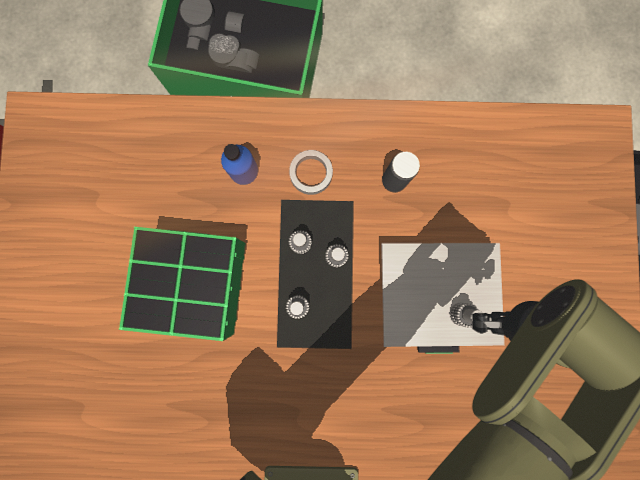

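```bash
python3 -m inch '[[[0,0,0],[-0.662,-0.294,0.1],0.65],[[0,0,0],[-0.662,-0.294,0.1],0.65],[[0,0,0],[-0.662,-0.294,0.1],0.65],[[0,0,0],[-0.662,-0.294,0.13],0.65],[[0,0,0],[-0.662,-0.294,0.2],0.65],[[0,0,0],[-0.662,-0.294,0.2],0.65],[[0,0,0],[-0.662,-0.294,0.2],0.65],[[0,0,0],[-0.662,-0.294,0.2],0.65]]'
python3 - <<'E'
from h import *
plan(.5682,-.0463,.089,-90); print(hubs())
E
```

```text
time: 7.65
position: [0.5664, -0.0467, 0.1905]
orientation: [[-0.001, -1.0, 0.001], [-1.0, 0.001, -0.0], [0.0, -0.001, -1.0]]
ft_force: [-0.1, -0.1, -0.3]
opening: 0.0558
to (0.568,-0.046,0.089) turn [-0.0002, -0.0001, -0.0002] shift [-0.0012, -0.0041, 0.2538] dist 0.102 t=7.65
[(np.int32(112), array([298.8, 239.3]), array([0.5966, 0.0362]))]
```

```bash
python3 -m inch '[[[0,0,0],[-0.001,-0.004,0.14],0.65],[[0,0,0],[-0.001,-0.004,0.22],0.65],[[0,0,0],[-0.001,-0.004,0.253],0.65],[[0,0,0],[-0.001,-0.004,0.253],0.65],[[0,0,0],[-0.001,-0.004,0.253],0],[[0,0,0],[-0.001,-0.004,0.253],0],[[0,0,0],[-0.001,-0.004,0.253],0],[[0,0,0],[-0.001,-0.004,0.253],0]]' 50;  python3 -m inch '[[[0,0,0],[0,0,-0.15],0],[[0,0,0],[0,0,-0.3],0],[[0,0,0],[0,0,-0.44],0],[[0,0,0],[0,0,-0.44],0],[[0,0,0],[0,0,-0.44],0]]'; python3 -c "
from h import *
plan(.530,-.239,.23,-90)"
```

```text
time: 8.7
position: [0.5694, -0.0457, 0.0909]
orientation: [[0.0, -1.0, 0.004], [-1.0, -0.0, -0.001], [0.001, -0.004, -1.0]]
ft_force: [0.0, -1.9, 5.8]
opening: 0.0266
time: 9.32
position: [0.5667, -0.0448, 0.2621]
orientation: [[0.0, -1.0, -0.004], [-1.0, -0.0, 0.001], [-0.001, 0.004, -1.0]]
ft_force: [-1.4, 0.1, -5.8]
opening: 0.0267
to (0.530,-0.239,0.230) turn [0.0006, 0.0001, 0.0] shift [0.4854, 0.0915, 0.0803] dist 0.200 t=9.32
```

```bash
python3 -m inch '[[[0,0,0],[0.485,0.0915,0.08],0],[[0,0,0],[0.485,0.0915,0.08],0],[[0,0,0],[0.485,0.0915,0.08],0],[[0,0,0],[0.485,0.0915,0.08],0],[[0,0,0],[0.485,0.0915,0.15],0],[[0,0,0],[0.485,0.0915,0.21],0],[[0,0,0],[0.485,0.0915,0.24],0],[[0,0,0],[0.485,0.0915,0.24],0],[[0,0,0],[0.485,0.0915,0.24],0]]'; python3 -c "
from h import *
plan(.530,-.239,.1515,-90)"
```

```text
time: 10.45
position: [0.5318, -0.2391, 0.1693]
orientation: [[0.001, -1.0, 0.001], [-1.0, -0.001, -0.0], [0.001, -0.001, -1.0]]
ft_force: [1.0, 0.2, -3.9]
opening: 0.0262
to (0.530,-0.239,0.151) turn [-0.0002, -0.0001, 0.0001] shift [-0.0003, 0.0045, 0.0444] dist 0.018 t=10.45
```

```bash
python3 -m inch '[[[0,0,0],[0,0.004,0.03],0],[[0,0,0],[0,0.004,0.044],0],[[0,0,0],[0,0.004,0.048],0],[[0,0,0],[0,0.004,0.048],0],[[0,0,0],[0,0.004,0.048],0]]'; python3 -m inch '[[[0,0,0],[0,0,0],0.3],[[0,0,0],[0,0,0],0.65],[[0,0,0],[0,0,0],0.65],[[0,0,0],[0,0,0],0.65],[[0,0,0],[0,0,-0.15],0.65],[[0,0,0],[0,0,-0.3],0.65],[[0,0,0],[0,0,-0.3],0.65]]'
python3 - <<'E'
from h import *
for a,b,p in hubs(name="t3"): print(a,b,p); plan(*p,.2,-90); 
snap('scene','s3')
E
```

```text
time: 11.08
position: [0.5304, -0.2395, 0.1504]
orientation: [[0.0, -1.0, 0.002], [-1.0, -0.0, -0.001], [0.001, -0.002, -1.0]]
ft_force: [2.6, 0.5, 2.4]
opening: 0.0264
time: 11.95
position: [0.5321, -0.2406, 0.2766]
orientation: [[0.0, -1.0, 0.01], [-1.0, -0.0, -0.006], [0.006, -0.01, -1.0]]
ft_force: [1.1, -0.3, 0.1]
opening: 0.0554
129 [299.  239.2] [0.5968 0.0357]
to (0.597,0.036,0.200) turn [-0.0008, -0.0005, 0.0] shift [-0.6894, -0.1642, 0.1806] dist 0.293 t=12.00
135 [296.2 308. ] [0.4531 0.0378]
to (0.453,0.038,0.200) turn [-0.0008, -0.0005, 0.0] shift [-0.6947, 0.195, 0.1788] dist 0.297 t=12.00
```

View pics/s3.png

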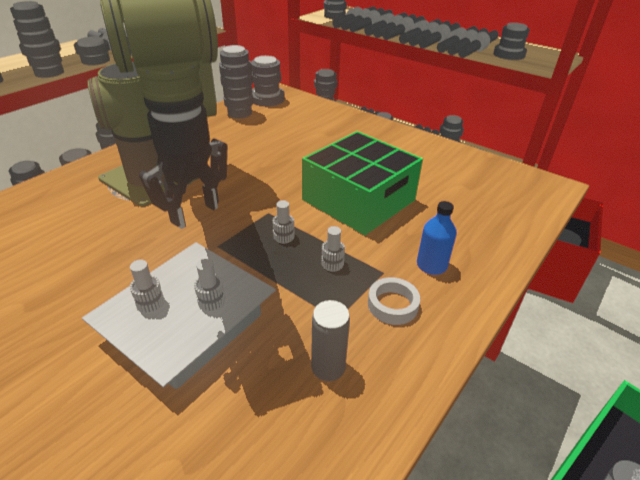

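```bash
python3 -m inch '[[[0,0,0],[-0.689,-0.164,0.1],0.65],[[0,0,0],[-0.689,-0.164,0.1],0.65],[[0,0,0],[-0.689,-0.164,0.15],0.65],[[0,0,0],[-0.689,-0.164,0.18],0.65],[[0,0,0],[-0.689,-0.164,0.2],0.65],[[0,0,0],[-0.689,-0.164,0.2],0.65],[[0,0,0],[-0.689,-0.164,0.2],0.65],[[0,0,0],[-0.689,-0.164,0.2],0.65]]'
python3 - <<'E'
from h import *
plan(.5974,.0357,.090,-90); print(hubs())
E
```

```text
time: 13.05
position: [0.5953, 0.0352, 0.1897]
orientation: [[-0.001, -1.0, 0.0], [-1.0, 0.001, -0.0], [0.0, -0.0, -1.0]]
ft_force: [0.8, 0.3, 0.5]
opening: 0.0555
to (0.597,0.036,0.090) turn [-0.0001, -0.0, -0.0002] shift [-0.0012, -0.005, 0.2492] dist 0.100 t=13.05
[]
```

```bash
python3 -m inch '[[[0,0,0],[-0.001,-0.005,0.14],0.65],[[0,0,0],[-0.001,-0.005,0.22],0.65],[[0,0,0],[-0.001,-0.005,0.249],0.65],[[0,0,0],[-0.001,-0.005,0.249],0.65],[[0,0,0],[-0.001,-0.005,0.249],0],[[0,0,0],[-0.001,-0.005,0.249],0],[[0,0,0],[-0.001,-0.005,0.249],0],[[0,0,0],[-0.001,-0.005,0.249],0]]' 50;  python3 -m inch '[[[0,0,0],[0,0,-0.15],0],[[0,0,0],[0,0,-0.3],0],[[0,0,0],[0,0,-0.44],0],[[0,0,0],[0,0,-0.46],0],[[0,0,0],[0,0,-0.46],0]]'; python3 -c "
from h import *
plan(.532,-.309,.26,-90)"
```

```text
time: 14.1
position: [0.5988, 0.0365, 0.0921]
orientation: [[0.0, -1.0, 0.004], [-1.0, -0.0, -0.001], [0.001, -0.004, -1.0]]
ft_force: [-0.3, -1.3, 5.1]
opening: 0.0266
time: 14.72
position: [0.5966, 0.037, 0.2723]
orientation: [[0.0, -1.0, -0.002], [-1.0, -0.0, 0.0], [-0.0, 0.002, -1.0]]
ft_force: [-1.4, 0.2, -5.1]
opening: 0.0263
to (0.532,-0.309,0.260) turn [0.0003, 0.0, 0.0] shift [0.8649, 0.1616, 0.031] dist 0.352 t=14.72
```

```bash
python3 -m inch '[[[0,0,0],[0.865,0.162,-0.03],0],[[0,0,0],[0.865,0.162,-0.03],0],[[0,0,0],[0.865,0.162,-0.03],0],[[0,0,0],[0.865,0.162,-0.03],0],[[0,0,0],[0.865,0.162,-0.03],0],[[0,0,0],[0.865,0.162,-0.03],0],[[0,0,0],[0.865,0.162,-0.03],0],[[0,0,0],[0.865,0.162,0.1],0],[[0,0,0],[0.865,0.162,0.2],0],[[0,0,0],[0.865,0.162,0.24],0],[[0,0,0],[0.865,0.162,0.24],0]]'; python3 -c "
from h import *
plan(.532,-.309,.149,-90)"
```

```text
time: 16.1
position: [0.5315, -0.3078, 0.175]
orientation: [[0.001, -1.0, -0.004], [-1.0, -0.001, 0.003], [-0.003, 0.004, -1.0]]
ft_force: [0.5, -0.5, -4.3]
opening: 0.0265
to (0.532,-0.309,0.149) turn [0.0006, 0.0005, 0.0001] shift [0.0033, -0.0014, 0.0651] dist 0.026 t=16.10
```

```bash
python3 -m inch '[[[0,0,0],[0.003,0,0.045],0],[[0,0,0],[0.003,0,0.06],0],[[0,0,0],[0.003,0,0.068],0],[[0,0,0],[0.003,0,0.068],0],[[0,0,0],[0.003,0,0.068],0]]'; python3 -m inch '[[[0,0,0],[0,0,0],0.3],[[0,0,0],[0,0,0],0.65],[[0,0,0],[0,0,0],0.65],[[0,0,0],[0,0,0],0.65],[[0,0,0],[0,0,-0.15],0.65],[[0,0,0],[0,0,-0.3],0.65],[[0,0,0],[0,0,-0.3],0.65]]'
python3 - <<'E'
from h import *
for a,b,p in hubs(name="t3"): print(a,b,p); plan(*p,.2,-90); 
snap('scene','s4')
E
```

```text
time: 16.73
position: [0.5328, -0.3105, 0.1514]
orientation: [[0.0, -1.0, 0.001], [-1.0, -0.0, -0.0], [0.0, -0.001, -1.0]]
ft_force: [0.2, 0.6, -1.5]
opening: 0.0261
time: 17.6
position: [0.5351, -0.3122, 0.2787]
orientation: [[0.0, -1.0, 0.011], [-1.0, -0.0, -0.008], [0.008, -0.011, -1.0]]
ft_force: [-0.3, 0.8, 0.5]
opening: 0.0553
135 [296.2 308. ] [0.4531 0.0378]
to (0.453,0.038,0.200) turn [-0.001, -0.0007, 0.0] shift [-0.8737, 0.2029, 0.1821] dist 0.366 t=17.65
```

View pics/s4.png

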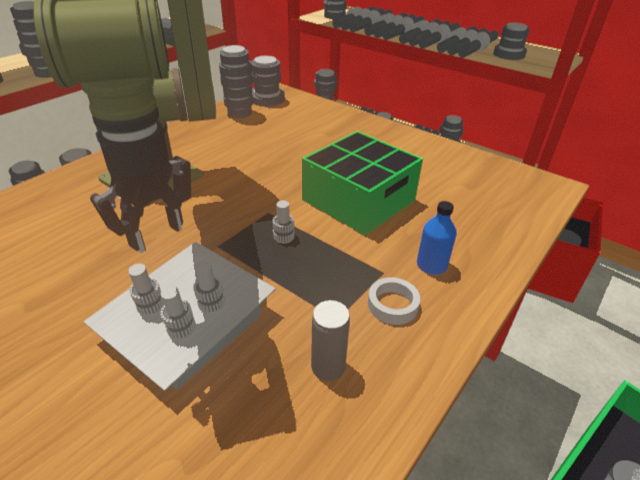

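```bash
python3 -m inch '[[[0,0,0],[-0.874,0.203,0.05],0.65],[[0,0,0],[-0.874,0.203,0.05],0.65],[[0,0,0],[-0.874,0.203,0.1],0.65],[[0,0,0],[-0.874,0.203,0.15],0.65],[[0,0,0],[-0.874,0.203,0.2],0.65],[[0,0,0],[-0.874,0.203,0.2],0.65],[[0,0,0],[-0.874,0.203,0.2],0.65],[[0,0,0],[-0.874,0.203,0.2],0.65],[[0,0,0],[-0.874,0.203,0.2],0.65]]'
python3 - <<'E'
from h import *
plan(.4537,.0385,.090,-90); print(hubs())
snap('wrist','w4')
E
```

```text
time: 18.82
position: [0.4518, 0.0382, 0.1908]
orientation: [[-0.002, -1.0, 0.001], [-1.0, 0.002, -0.0], [0.0, -0.001, -1.0]]
ft_force: [0.6, 0.0, -0.0]
opening: 0.0553
to (0.454,0.038,0.090) turn [-0.0001, -0.0, -0.0002] shift [-0.0008, -0.0046, 0.2521] dist 0.101 t=18.82
[]
```

View pics/w4.png

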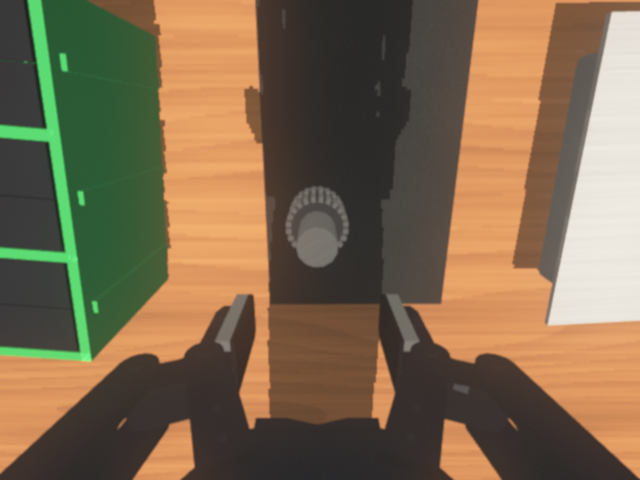

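The last gear's hub (317,246) is centred between the pads.

```bash
python3 -m inch '[[[0,0,0],[-0.001,-0.005,0.14],0.65],[[0,0,0],[-0.001,-0.005,0.22],0.65],[[0,0,0],[-0.001,-0.005,0.252],0.65],[[0,0,0],[-0.001,-0.005,0.252],0.65],[[0,0,0],[-0.001,-0.005,0.252],0],[[0,0,0],[-0.001,-0.005,0.252],0],[[0,0,0],[-0.001,-0.005,0.252],0],[[0,0,0],[-0.001,-0.005,0.252],0]]' 50;  python3 -m inch '[[[0,0,0],[0,0,-0.15],0],[[0,0,0],[0,0,-0.3],0],[[0,0,0],[0,0,-0.44],0],[[0,0,0],[0,0,-0.46],0],[[0,0,0],[0,0,-0.46],0]]'; python3 -c "
from h import *
plan(.446,-.240,.26,-90)"
```

```text
time: 19.92
position: [0.4548, 0.0392, 0.0918]
orientation: [[0.0, -1.0, 0.004], [-1.0, -0.0, -0.001], [0.001, -0.004, -1.0]]
ft_force: [-0.7, -1.9, 6.0]
opening: 0.0264
time: 20.55
position: [0.4526, 0.0398, 0.2723]
orientation: [[0.0, -1.0, -0.002], [-1.0, -0.0, 0.0], [-0.0, 0.002, -1.0]]
ft_force: [-0.5, 0.2, -5.8]
opening: 0.026
to (0.446,-0.240,0.260) turn [0.0003, 0.0, 0.0] shift [0.6995, 0.0166, 0.0307] dist 0.280 t=20.55
```

```bash
python3 -m inch '[[[0,0,0],[0.7,0.0166,0],0],[[0,0,0],[0.7,0.0166,0],0],[[0,0,0],[0.7,0.0166,0],0],[[0,0,0],[0.7,0.0166,0],0],[[0,0,0],[0.7,0.0166,0],0],[[0,0,0],[0.7,0.0166,0.1],0],[[0,0,0],[0.7,0.0166,0.2],0],[[0,0,0],[0.7,0.0166,0.24],0],[[0,0,0],[0.7,0.0166,0.24],0]]'; python3 -c "
from h import *
plan(.446,-.240,.146,-90)"
```

```text
time: 21.68
position: [0.4451, -0.2392, 0.1746]
orientation: [[0.0, -1.0, -0.005], [-1.0, -0.0, 0.003], [-0.003, 0.005, -1.0]]
ft_force: [0.7, 0.5, -4.2]
opening: 0.0265
to (0.446,-0.240,0.146) turn [0.0008, 0.0006, 0.0] shift [0.0022, -0.0025, 0.0716] dist 0.029 t=21.68
```

```bash
python3 -m inch '[[[0,0,0],[0.002,0,0.045],0],[[0,0,0],[0.002,0,0.065],0],[[0,0,0],[0.002,0,0.073],0],[[0,0,0],[0.002,0,0.075],0],[[0,0,0],[0.002,0,0.075],0]]'; python3 -m inch '[[[0,0,0],[0,0,0],0.3],[[0,0,0],[0,0,0],0.65],[[0,0,0],[0,0,0],0.65],[[0,0,0],[0,0,0],0.65],[[0,0,0],[0,0,-0.15],0.65],[[0,0,0],[0,0,-0.3],0.65],[[0,0,0],[-0.3,0,-0.3],0.65],[[0,0,0],[-0.6,0,-0.3],0.65],[[0,0,0],[-0.9,0,-0.3],0.65],[[0,0,0],[-0.9,0,-0.3],0.65],[[0,0,0],[-0.9,0,-0.3],0.65]]'
python3 - <<'E'
from h import *
snap('scene','s5');snap('top','t5')
E
```

```text
time: 22.3
position: [0.4469, -0.2412, 0.1484]
orientation: [[0.0, -1.0, 0.001], [-1.0, -0.0, -0.0], [0.0, -0.001, -1.0]]
ft_force: [-0.1, 0.7, -2.0]
opening: 0.0267
time: 23.68
position: [0.4464, 0.0732, 0.2682]
orientation: [[-0.0, -1.0, 0.002], [-1.0, 0.0, -0.0], [0.0, -0.002, -1.0]]
ft_force: [1.3, 0.2, -0.4]
opening: 0.0555
```

View pics/s5.png

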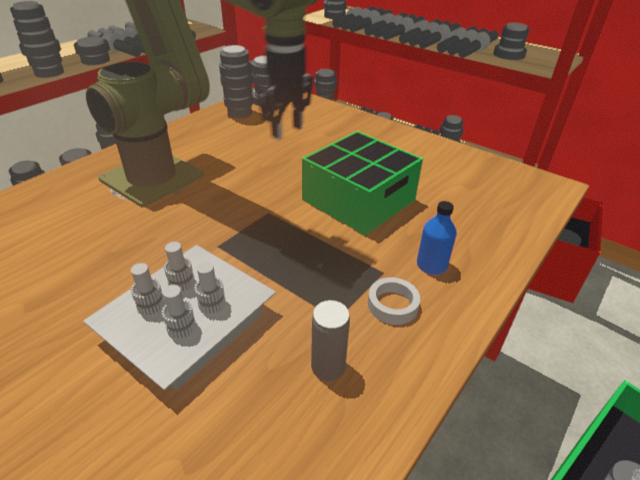

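View pics/t5.png

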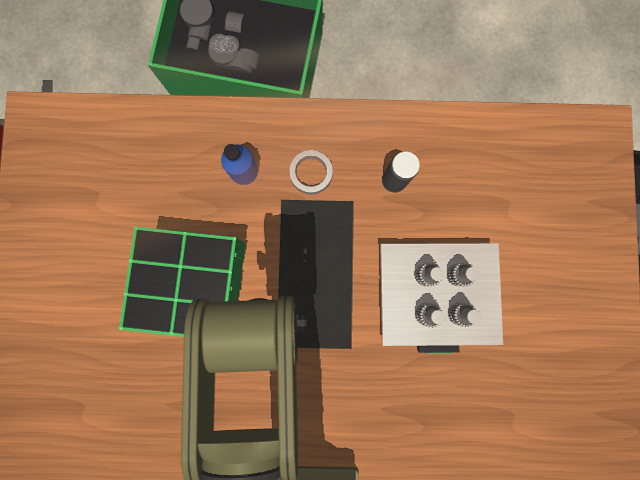

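Run:
```python
from h import *
c=snap('top');f=c["frame"]
cr=f[230:360,370:520,::-1]
cv2.imwrite("pics/z5.png",cv2.resize(cr,None,fx=5,fy=4.6,interpolation=cv2.INTER_CUBIC))
s=snap('scene');cv2.imwrite("pics/z6.png",cv2.resize(s["frame"][225:400,70:290,::-1],None,fx=3.4,fy=3.4,interpolation=cv2.INTER_CUBIC))
```

```text
(no output)
```

View pics/z5.png

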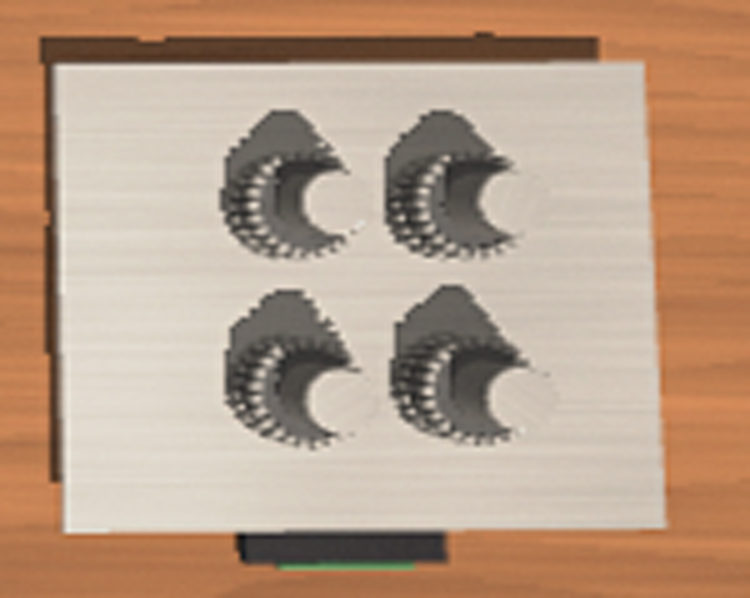

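View pics/z6.png

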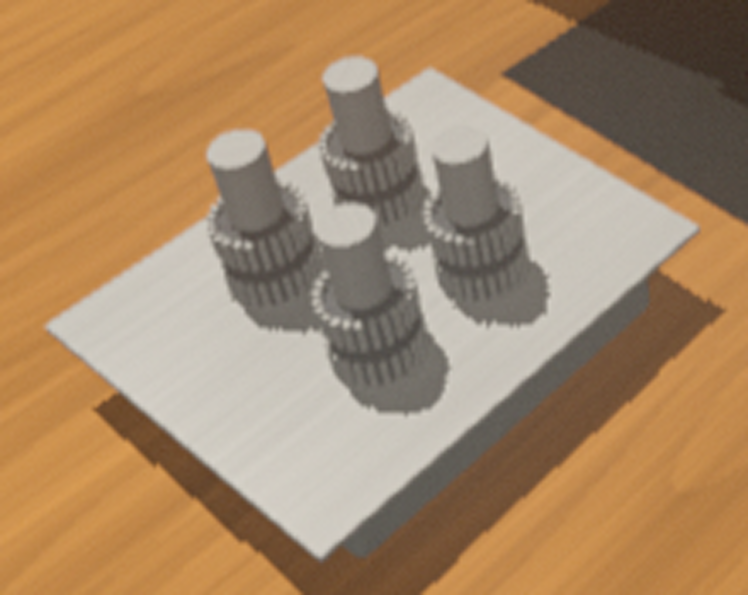

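Run:
```python
from h import *
t=snap('top');s=snap('scene')
H=[ray(t,370+u/5,230+v/4.6,.149) for u,v in ((335,203),(514,203),(341,400),(520,396))];H=np.array(H);print(H.round(4),H.mean(0))
def tri(a,b):
    def d(c,p): 
        v=c["Rcw"]@np.array([(p[0]-c["cx"])/c["fx"],(p[1]-c["cy"])/c["fy"],1]);return v/np.linalg.norm(v)
    da,db=d(t,a),d(s,b); A=np.column_stack([da,-db]); k=np.linalg.lstsq(A,s["o"]-t["o"],rcond=None)[0]
    p,q=t["o"]+k[0]*da,s["o"]+k[1]*db; return (p+q)/2,np.linalg.norm(p-q)
# top corners TL(x+,y+),TR(x+,y-),BR(x-,y-),BL(x-,y+); scene: right, bottom, left, top
T=[(52,63),(645,62),(667,527),(63,532)];S=[(699,230),(322,558),(46,327),(430,68)]
P=[]
for a,b in zip(T,S):
    p,e=tri((370+a[0]/5,230+a[1]/4.6),(70+b[0]/3.4,225+b[1]/3.4));P.append(p);print(p.round(4),round(e,4))
P=np.array(P);print(P.mean(0), "tilt",(P[0,2]+P[3,2]-P[1,2]-P[2,2])/2/.26)
# hub tops: same order in scene: (x+,y+)=(461,145);(x+,y-)=(346,225);(x-,y+)=(351,75);(x-,y-)=(237,150)
for a,b in zip(((335,203),(514,203),(341,400),(520,396)),((461,145),(346,225),(351,75),(237,150))):
    p,e=tri((370+a[0]/5,230+a[1]/4.6),(70+b[0]/3.4,225+b[1]/3.4));print('hub',p.round(4),round(e,4))
print(sense()["time"])
```

```text
[[ 0.5283 -0.2405  0.149 ]
 [ 0.5299 -0.3114  0.149 ]
 [ 0.4447 -0.2426  0.149 ]
 [ 0.4479 -0.3128  0.149 ]] [ 0.48770774 -0.27682781  0.149     ]
[ 0.5953 -0.1418  0.0525] 0.0009
[ 0.6023 -0.4017  0.054 ] 0.0038
[ 0.3832 -0.4079  0.0537] 0.003
[ 0.3753 -0.1477  0.0547] 0.0019
[ 0.48905091 -0.27480154  0.053723  ] tilt -0.0009896275849411312
hub [ 0.5292 -0.2399  0.1478] 0.0026
hub [ 0.5306 -0.3107  0.1483] 0.0022
hub [ 0.4455 -0.2416  0.149 ] 0.0024
hub [ 0.4483 -0.3125  0.1483] 0.0014
23.975
```

```bash
python3 -c "
from h import *
plan(.51,.276,.28,-94.9)"
```

```text
to (0.510,0.276,0.280) turn [-0.0, -0.0001, 0.0135] shift [-0.5135, -0.1579, -0.0307] dist 0.215 t=23.98
```

```bash
python3 -m inch '[[[0,0,0.0135],[-0.5135,-0.158,-0.03],0],[[0,0,0.0135],[-0.5135,-0.158,-0.03],0],[[0,0,0.0135],[-0.5135,-0.158,-0.03],0],[[0,0,0.0135],[-0.5135,-0.158,-0.03],0],[[0,0,0.0135],[-0.5135,-0.158,-0.03],0],[[0,0,0.0135],[-0.5135,-0.158,-0.03],0],[[0,0,0.0135],[-0.5135,-0.158,-0.03],0]]'
python3 - <<'E'
from h import *
c=snap('wrist','w6')
f=c["frame"];hsv=cv2.cvtColor(f,cv2.COLOR_RGB2HSV)
g=((hsv[...,0]>45)&(hsv[...,0]<85)&(hsv[...,1]>90)&(hsv[...,2]>110)).astype(np.uint8)
cv2.imwrite("pics/w6m.png",g*255)
E
```

```text
time: 24.85
position: [0.5099, 0.275, 0.2797]
orientation: [[-0.087, -0.996, -0.0], [-0.996, 0.087, -0.0], [0.0, 0.0, -1.0]]
ft_force: [0.4, 0.4, -0.3]
opening: -0.0
```

View pics/w6.png

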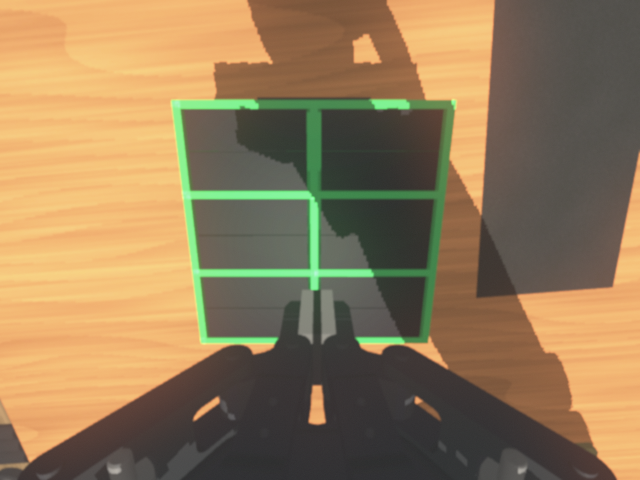

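View pics/w6m.png

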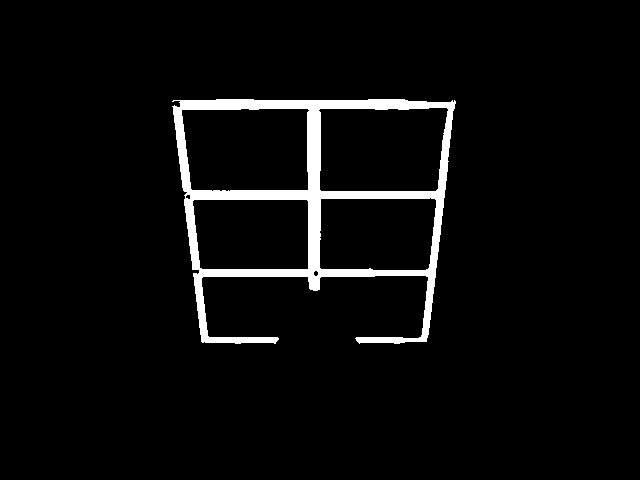

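Run:
```python
from h import *
c=snap('wrist')
q=[(174,101),(454,101),(427,342),(204,342)]
P=np.array([ray(c,*p,.123) for p in q]);print(P.round(4),P.mean(0),np.linalg.norm(np.diff(P,axis=0,append=P[:1]),axis=1))
a=P[2]-P[1]+P[3]-P[0];a=-a if a[0]<0 else a
print("yaw x",np.degrees(np.arctan2(a[1],a[0])));b=P[0]-P[1]+P[3]-P[2];b=-b if b[1]<0 else b;print("yaw y",np.degrees(np.arctan2(b[1],b[0]))-90)
for p,o in (((313,195),(-.034,0)),((315,272),(.034,0))): print(ray(c,*p,.123),loc(CR,CY,*o))
```

```text
[[0.6135 0.3725 0.123 ]
 [0.5956 0.1674 0.123 ]
 [0.3889 0.1847 0.123 ]
 [0.4067 0.3895 0.123 ]] [0.50118424 0.27852461 0.123     ] [0.20592191 0.2073869  0.20555685 0.20743136]
yaw x -4.735517416401171
yaw y -4.97531409944574
[0.53481394 0.27699789 0.123     ] [0.46632426 0.27900418]
[0.46792915 0.28132417 0.123     ] [0.53407574 0.27319582]
```

```bash
sed -i 's/^CR=np.array(\[0.5002,0.2761\])/CR=np.array([0.501,0.2785])/' h.py
cat >> h.py <<'E'
def cells():
    return {(i,j):loc(CR,CY,.068*i,.051*j) for i in (1,0,-1) for j in (1,-1)}
E
python3 - <<'E'
from h import *
for k,v in cells().items(): print(k,v.round(4)); plan(*v,.165,-94.9)
E
```

```text
(1, 1) [0.5731 0.3235]
to (0.573,0.324,0.165) turn [-0.0001, 0.0, -0.0001] shift [-0.1332, -0.1471, 0.2873] dist 0.140 t=24.95
(1, -1) [0.5644 0.2219]
to (0.564,0.222,0.165) turn [-0.0001, 0.0, -0.0001] shift [0.1218, -0.1474, 0.2873] dist 0.138 t=24.95
(0, 1) [0.5054 0.3293]
to (0.505,0.329,0.165) turn [-0.0001, 0.0, -0.0001] shift [-0.133, 0.0229, 0.2873] dist 0.127 t=24.95
(0, -1) [0.4966 0.2277]
to (0.497,0.228,0.165) turn [-0.0001, 0.0, -0.0001] shift [0.122, 0.0226, 0.2872] dist 0.125 t=24.95
(-1, 1) [0.4376 0.3351]
to (0.438,0.335,0.165) turn [-0.0001, 0.0, -0.0001] shift [-0.1329, 0.1929, 0.2872] dist 0.148 t=24.95
(-1, -1) [0.4289 0.2335]
to (0.429,0.233,0.165) turn [-0.0001, 0.0, -0.0001] shift [0.1221, 0.1926, 0.2872] dist 0.147 t=24.95
```

```bash
python3 -m inch '[[[0,0,0],[-0.133,-0.147,0.15],0],[[0,0,0],[-0.133,-0.147,0.287],0],[[0,0,0],[-0.133,-0.147,0.287],0],[[0,0,0],[-0.133,-0.147,0.33],0],[[0,0,0],[-0.133,-0.147,0.37],0],[[0,0,0],[-0.133,-0.147,0.39],0],[[0,0,0],[-0.133,-0.147,0.40],0],[[0,0,0],[-0.133,-0.147,0.405],0],[[0,0,0],[-0.133,-0.147,0.41],0],[[0,0,0],[-0.133,-0.147,0.41],0]]'
```

```text
time: 26.2
position: [0.5738, 0.325, 0.1257]
orientation: [[-0.084, -0.996, 0.002], [-0.996, 0.084, 0.0], [-0.0, -0.002, -1.0]]
ft_force: [-17.9, -9.6, 33.9]
opening: -0.0002
```

```bash
python3 -m inch '[[[0,0,0],[0,0,-0.06],0],[[0,0,0],[0,0,-0.13],0],[[0,0,0],[0.12,0,-0.13],0],[[0,0,0],[0.255,0,-0.13],0],[[0,0,0],[0.255,0,-0.125],0],[[0,0,0],[0.255,0,-0.08],0],[[0,0,0],[0.255,0,-0.04],0],[[0,0,0],[0.255,0,-0.02],0],[[0,0,0],[0.255,0,-0.01],0],[[0,0,0],[0.255,0,-0.005],0],[[0,0,0],[0.255,0,-0.005],0]]'
```

```text
time: 27.58
position: [0.5643, 0.2233, 0.1178]
orientation: [[-0.084, -0.996, 0.0], [-0.996, 0.084, 0.0], [-0.0, -0.0, -1.0]]
ft_force: [-0.0, -0.4, -0.7]
opening: 0.0
```

```bash
python3 -m inch '[[[0,0,0],[0,0,-0.06],0],[[0,0,0],[0,0,-0.125],0],[[0,0,0],[0,0.09,-0.125],0],[[0,0,0],[0,0.17,-0.125],0],[[0,0,0],[0,0.17,-0.12],0],[[0,0,0],[0,0.17,-0.07],0],[[0,0,0],[0,0.17,-0.03],0],[[0,0,0],[0,0.17,-0.01],0],[[0,0,0],[0,0.17,-0.005],0],[[0,0,0],[0,0.17,0],0],[[0,0,0],[0,0.17,0],0]]'; python3 -c "
from h import *
plan(*cells()[(0,-1)],.1168,-94.9)"
```

```text
time: 28.95
position: [0.4973, 0.2289, 0.1253]
orientation: [[-0.085, -0.996, -0.003], [-0.996, 0.085, -0.002], [0.002, 0.003, -1.0]]
ft_force: [-23.6, -8.4, 46.1]
opening: -0.0003
to (0.497,0.228,0.117) turn [0.0004, -0.0003, 0.0001] shift [0.0032, 0.0014, 0.0212] dist 0.009 t=28.95
```

```bash
python3 -m inch '[[[0,0,0],[0,0,-0.06],0],[[0,0,0],[0,0,-0.125],0],[[0,0,0],[0,0.09,-0.125],0],[[0,0,0],[0,0.17,-0.125],0],[[0,0,0],[0,0.17,-0.12],0],[[0,0,0],[0,0.17,-0.07],0],[[0,0,0],[0,0.17,-0.03],0],[[0,0,0],[0,0.17,-0.01],0],[[0,0,0],[0,0.17,-0.005],0],[[0,0,0],[0,0.17,0],0],[[0,0,0],[0,0.17,0],0]]'; python3 -c "
from h import *
plan(*cells()[(-1,-1)],.1168,-94.9)"
```

```text
time: 30.32
position: [0.4289, 0.2347, 0.118]
orientation: [[-0.085, -0.996, 0.001], [-0.996, 0.085, 0.0], [-0.0, -0.0, -1.0]]
ft_force: [1.1, -0.0, 0.1]
opening: 0.0004
to (0.429,0.233,0.117) turn [-0.0001, 0.0, 0.0001] shift [0.0031, -0.0001, 0.003] dist 0.002 t=30.32
```

```bash
python3 -m inch '[[[0,0,0],[0,0,-0.15],0],[[0,0,0],[0,0,-0.3],0.2],[[0,0,0],[0.2,-0.05,-0.36],0.6],[[0,0,0],[0.8,-0.15,-0.36],0.6],[[0,0,0],[0.8,-0.15,-0.36],0.6],[[0,0,0],[0.8,-0.15,-0.36],0.6],[[0,0,0],[0.8,-0.15,-0.36],0.6],[[0,0,0],[0.8,-0.15,-0.36],0.6]]'
python3 - <<'E'
from h import *
plan(.5290,-.240,.22,-94.9)
s=snap('scene','s7');t=snap('top','t7')
cv2.imwrite("pics/z7.png",np.hstack([cv2.resize(s["frame"][225:400,70:290,::-1],(440,350)),cv2.resize(t["frame"][230:360,370:520,::-1],(350,350))]))
E
```

```text
time: 31.32
position: [0.4613, -0.0922, 0.2622]
orientation: [[-0.089, -0.996, 0.001], [-0.996, 0.089, -0.001], [0.0, -0.001, -1.0]]
ft_force: [0.8, 0.8, 0.9]
opening: 0.0511
to (0.529,-0.240,0.220) turn [-0.0001, -0.0001, -0.0006] shift [0.3528, -0.2013, 0.1058] dist 0.168 t=31.32
```

View pics/z7.png

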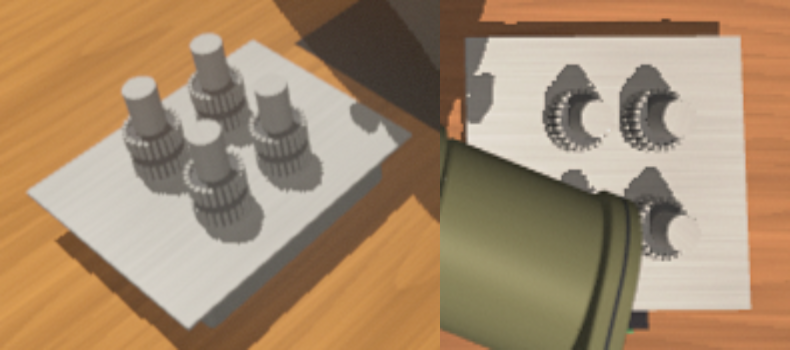

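```bash
python3 -m inch '[[[0,0,0],[0.353,-0.201,0.08],0.6],[[0,0,0],[0.353,-0.201,0.08],0.6],[[0,0,0],[0.353,-0.201,0.08],0.6],[[0,0,0],[0.353,-0.201,0.08],0.6],[[0,0,0],[0.353,-0.201,0.08],0.6]]'
python3 - <<'E'
from h import *
plan(.5293,-.240,.146,-94.9)
c=snap('wrist','w8'); print([proj(c,(x,y,.149)) for x,y in ((.5293,-.240),(.4455,-.2416))])
E
```

```text
time: 32.05
position: [0.5298, -0.2349, 0.2296]
orientation: [[-0.083, -0.997, -0.0], [-0.997, 0.083, 0.001], [-0.001, 0.001, -1.0]]
ft_force: [0.5, 0.1, 0.1]
opening: 0.0513
to (0.529,-0.240,0.146) turn [0.0001, 0.0001, 0.0004] shift [0.0129, 0.0001, 0.209] dist 0.084 t=32.05
[(np.float64(326.6880456563818), np.float64(259.71631398069064)), (np.float64(337.9652645811657), np.float64(371.88402693221366))]
```

View pics/w8.png

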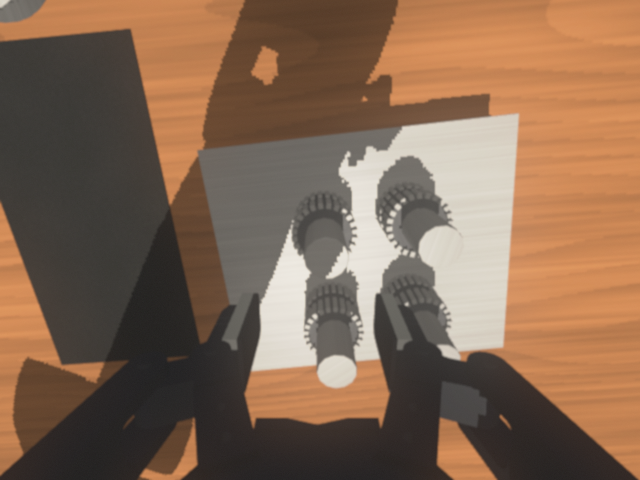

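```bash
python3 -m inch '[[[0,0,0],[0.013,0,0.1],0.6],[[0,0,0],[0.013,0,0.18],0.6],[[0,0,0],[0.013,0,0.208],0.6],[[0,0,0],[0.013,0,0.208],0.6],[[0,0,0],[0.013,0,0.208],0],[[0,0,0],[0.013,0,0.208],0],[[0,0,0],[0.013,0,0.208],0],[[0,0,0],[0.013,0,0.208],0]]' 50;  python3 -m inch '[[[0,0,0],[0,0,-0.1],0],[[0,0,0],[0,0,-0.25],0],[[0,0,0],[0,0,-0.36],0],[[0,0,0],[0,0,-0.36],0],[[0,0,0],[0,0,-0.36],0]]'; python3 -c "
from h import *
plan(*cells()[(1,-1)],.26,-94.9)"
```

```text
time: 33.1
position: [0.5299, -0.2421, 0.1475]
orientation: [[-0.085, -0.996, 0.002], [-0.996, 0.085, -0.0], [0.0, -0.002, -1.0]]
ft_force: [2.1, 2.2, 2.5]
opening: 0.0265
time: 33.72
position: [0.528, -0.2416, 0.2874]
orientation: [[-0.085, -0.996, -0.004], [-0.996, 0.085, 0.002], [-0.002, 0.005, -1.0]]
ft_force: [0.1, 0.5, -4.6]
opening: 0.0263
to (0.564,0.222,0.260) turn [0.0007, 0.0003, 0.0001] shift [-1.1621, 0.0071, 0.0705] dist 0.466 t=33.73
```

```bash
python3 -m inch '[[[0,0,0],[-1,0.006,0.04],0],[[0,0,0],[-1,0.006,0.04],0],[[0,0,0],[-1,0.006,0.04],0],[[0,0,0],[-1,0.006,0.04],0],[[0,0,0],[-1,0.006,0.04],0],[[0,0,0],[-1,0.006,0.04],0],[[0,0,0],[-1,0.006,0.04],0]]'; python3 -c "
from h import *
plan(*cells()[(1,-1)],.24,-94.9)"
```

```text
time: 34.6
position: [0.5585, 0.1596, 0.2697]
orientation: [[-0.081, -0.997, -0.007], [-0.997, 0.081, -0.001], [0.002, 0.007, -1.0]]
ft_force: [0.7, -1.2, -4.2]
opening: 0.0264
to (0.564,0.222,0.240) turn [0.0012, -0.0003, 0.0007] shift [-0.1565, -0.0026, 0.0739] dist 0.069 t=34.60
```

```bash
python3 -m inch '[[[0,0,0],[-0.156,-0.002,0.05],0],[[0,0,0],[-0.156,-0.002,0.07],0],[[0,0,0],[-0.156,-0.002,0.07],0],[[0,0,0],[-0.156,-0.002,0.07],0]]'
python3 - <<'E'
from h import *
v=cells()[(1,-1)]
plan(*v,.10,-94.9); c=snap('wrist','w9'); print([proj(c,(*loc(CR,CY,x,y),.123)) for x,y in ((.037,0),(.1,0),(.1,-.1),(.037,-.1))])
E
```

```text
time: 35.1
position: [0.5664, 0.2178, 0.2455]
orientation: [[-0.086, -0.996, -0.002], [-0.996, 0.086, -0.001], [0.001, 0.002, -1.0]]
ft_force: [-0.0, 0.7, -4.2]
opening: 0.0262
to (0.564,0.222,0.100) turn [0.0002, -0.0002, -0.0001] shift [-0.0102, 0.0053, 0.3637] dist 0.146 t=35.10
[(np.float64(245.3695505948748), np.float64(279.4722022166584)), (np.float64(239.54184992358626), np.float64(197.67726893066663)), (np.float64(382.20328501634157), np.float64(197.5923483552906)), (np.float64(377.32132206710406), np.float64(279.3777687125792))]
```

View pics/w9.png

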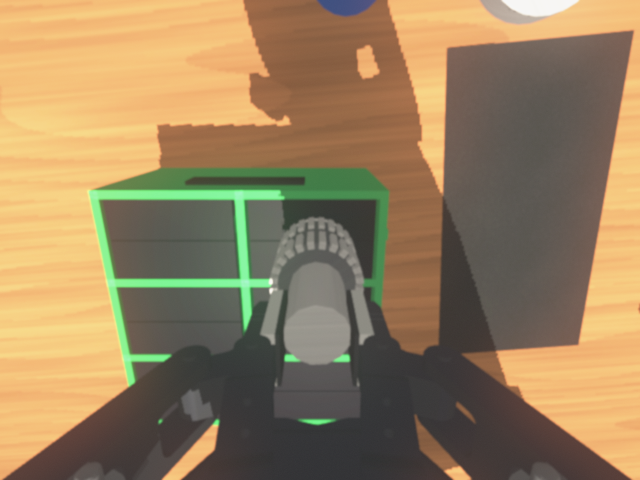

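```bash
python3 -m inch '[[[0,0,0],[-0.010,0.005,0.03],0],[[0,0,0],[-0.010,0.005,0.06],0],[[0,0,0],[-0.010,0.005,0.11],0],[[0,0,0],[-0.010,0.005,0.16],0],[[0,0,0],[-0.010,0.005,0.21],0],[[0,0,0],[-0.010,0.005,0.25],0],[[0,0,0],[-0.010,0.005,0.29],0],[[0,0,0],[-0.010,0.005,0.32],0],[[0,0,0],[-0.010,0.005,0.345],0],[[0,0,0],[-0.010,0.005,0.345],0],[[0,0,0],[-0.010,0.005,0.345],0]]'; python3 -c "
from h import *
plan(*cells()[(1,-1)],.099,-94.9)"
```

```text
time: 36.52
position: [0.5653, 0.2231, 0.1089]
orientation: [[-0.085, -0.996, 0.001], [-0.996, 0.085, 0.0], [-0.0, -0.001, -1.0]]
ft_force: [-0.3, 0.2, -4.2]
opening: 0.0264
to (0.564,0.222,0.099) turn [-0.0001, 0.0, 0.0001] shift [0.0033, 0.0019, 0.0247] dist 0.010 t=36.52
```

```bash
python3 -m inch '[[[0,0,0],[0,0,0.015],0],[[0,0,0],[0,0,0.022],0],[[0,0,0],[0,0,0.026],0],[[0,0,0],[0,0,0.026],0]]'
```

```text
time: 37.02
position: [0.5659, 0.2233, 0.1007]
orientation: [[-0.084, -0.996, 0.002], [-0.996, 0.084, 0.0], [-0.0, -0.002, -1.0]]
ft_force: [-3.4, -1.7, 6.3]
opening: 0.0264
```

```bash
python3 -m inch '[[[0,0,0],[0,0,-0.005],0.2],[[0,0,0],[0,0,-0.005],0.5],[[0,0,0],[0,0,-0.005],0.5],[[0,0,0],[0,0,-0.005],0.5],[[0,0,0],[0,0,-0.05],0.5],[[0,0,0],[0,0,-0.12],0.5],[[0,0,0],[0,0,-0.25],0.5],[[0,0,0],[0,0,-0.4],0.5],[[0,0,0],[0,0,-0.4],0.5]]'
python3 - <<'E'
from h import *
c=snap('wrist','w10');s=snap('scene','s10')
cv2.imwrite("pics/z10.png",np.hstack([cv2.resize(s["frame"][120:240,290:440,::-1],(400,320)),cv2.resize(c["frame"][:,:,::-1],(400,320))]))
plan(.4483,-.3125,.23,-94.9)
E
```

```text
time: 38.15
position: [0.5682, 0.2241, 0.2676]
orientation: [[-0.084, -0.996, 0.014], [-0.996, 0.085, 0.004], [-0.005, -0.014, -1.0]]
ft_force: [-0.5, -0.2, -0.7]
opening: 0.0432
to (0.448,-0.312,0.230) turn [-0.0005, 0.0002, 0.0001] shift [1.3594, 0.1789, 0.0737] dist 0.549 t=38.25
```

View pics/z10.png

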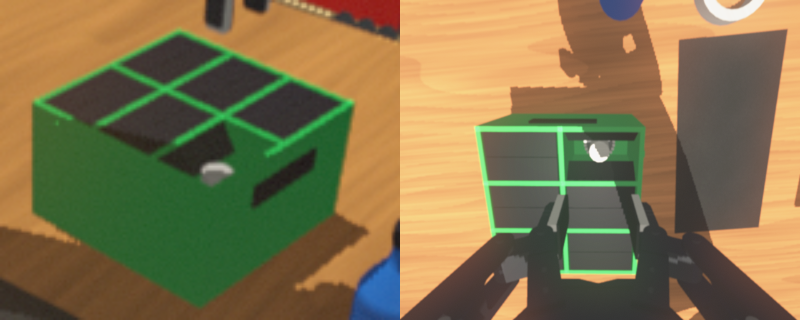

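```bash
python3 -m inch '[[[0,0,0],[0.9,0.12,0],0.6],[[0,0,0],[0.9,0.12,0],0.6],[[0,0,0],[0.9,0.12,0],0.6],[[0,0,0],[0.9,0.12,0],0.6],[[0,0,0],[0.9,0.12,0],0.6],[[0,0,0],[0.9,0.12,0],0.6],[[0,0,0],[0.9,0.12,0],0.6]]'
python3 - <<'E'
from h import *
plan(.4483,-.3145,.25,-94.9)
s=snap('scene');t=snap('top')
cv2.imwrite("pics/z11.png",np.hstack([cv2.resize(s["frame"][225:400,70:290,::-1],(440,350)),cv2.resize(t["frame"][230:360,370:520,::-1],(350,350))]))
E
```

```text
time: 39.12
position: [0.4851, -0.134, 0.2562]
orientation: [[-0.09, -0.996, -0.003], [-0.996, 0.09, 0.001], [-0.001, 0.003, -1.0]]
ft_force: [0.5, 0.3, -0.4]
opening: 0.0514
to (0.448,-0.315,0.250) turn [0.0005, 0.0001, -0.0007] shift [0.4578, 0.051, 0.0154] dist 0.184 t=39.12
```

View pics/z11.png

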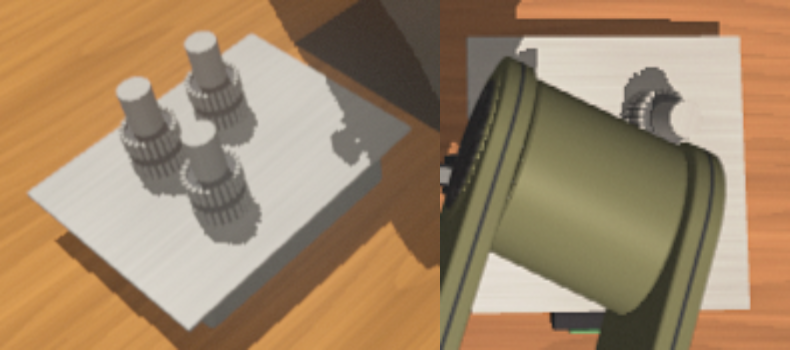

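```bash
python3 -m inch '[[[0,0,0],[0.458,0.051,0.01],0.6],[[0,0,0],[0.458,0.051,0.01],0.6],[[0,0,0],[0.458,0.051,0.03],0.6],[[0,0,0],[0.458,0.051,0.06],0.6],[[0,0,0],[0.458,0.051,0.06],0.6],[[0,0,0],[0.458,0.051,0.06],0.6]]'
python3 - <<'E'
from h import *
plan(.4483,-.3155,.148,-94.9)
c=snap('wrist','w12'); print(proj(c,(.4483,-.316,.151)))
E
```

```text
time: 39.98
position: [0.4516, -0.3107, 0.234]
orientation: [[-0.082, -0.997, -0.0], [-0.997, 0.082, 0.001], [-0.001, 0.0, -1.0]]
ft_force: [0.2, -0.1, 0.9]
opening: 0.0516
to (0.448,-0.316,0.148) turn [0.0, 0.0001, 0.0006] shift [0.0128, 0.0072, 0.215] dist 0.086 t=39.98
(np.float64(327.23429793916864), np.float64(262.45220475112217))
```

View pics/w12.png

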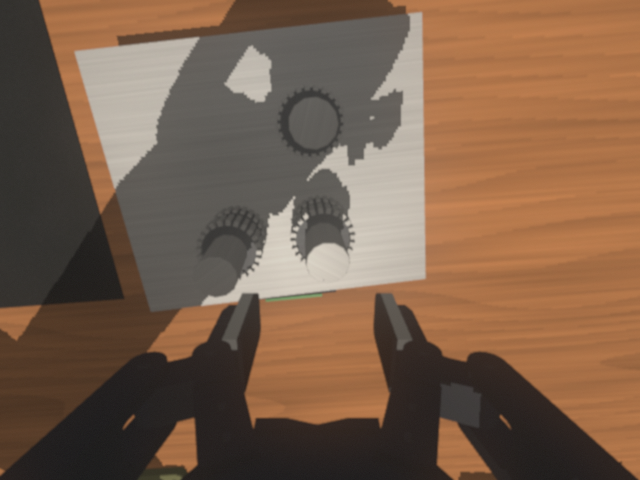

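```bash
python3 -m inch '[[[0,0,0],[0.012,0.007,0.1],0.6],[[0,0,0],[0.012,0.007,0.18],0.6],[[0,0,0],[0.012,0.007,0.215],0.6],[[0,0,0],[0.012,0.007,0.215],0.6],[[0,0,0],[0.012,0.007,0.215],0],[[0,0,0],[0.012,0.007,0.215],0],[[0,0,0],[0.012,0.007,0.215],0],[[0,0,0],[0.012,0.007,0.215],0]]' 50;  python3 -m inch '[[[0,0,0],[0,0,-0.1],0],[[0,0,0],[0,0,-0.25],0],[[0,0,0],[0,0,-0.38],0],[[0,0,0],[0,0,-0.38],0],[[0,0,0],[0,0,-0.38],0]]'; python3 -c "
from h import *
plan(*cells()[(-1,-1)],.28,-94.9)"
```

```text
time: 41.02
position: [0.4483, -0.3172, 0.149]
orientation: [[-0.085, -0.996, 0.002], [-0.996, 0.085, -0.001], [0.001, -0.002, -1.0]]
ft_force: [0.6, 1.3, 1.6]
opening: 0.0264
time: 41.65
position: [0.4468, -0.3165, 0.2976]
orientation: [[-0.085, -0.996, -0.003], [-0.996, 0.085, 0.002], [-0.002, 0.003, -1.0]]
ft_force: [0.8, -0.4, -4.9]
opening: 0.0265
to (0.429,0.233,0.280) turn [0.0005, 0.0003, 0.0001] shift [-1.3661, 0.1609, 0.047] dist 0.551 t=41.65
```

```bash
python3 -m inch '[[[0,0,0],[-1,0.118,0],0],[[0,0,0],[-1,0.118,0],0],[[0,0,0],[-1,0.118,0],0],[[0,0,0],[-1,0.118,0],0],[[0,0,0],[-1,0.118,0],0],[[0,0,0],[-1,0.118,0],0],[[0,0,0],[-1,0.118,0],0]]'; python3 -c "
from h import *
plan(*cells()[(-1,-1)],.25,-94.9)"
```

```text
time: 42.52
position: [0.4325, 0.0881, 0.2961]
orientation: [[-0.081, -0.997, -0.006], [-0.997, 0.081, -0.0], [0.001, 0.006, -1.0]]
ft_force: [0.5, -0.4, -5.2]
opening: 0.0263
to (0.429,0.233,0.250) turn [0.001, -0.0001, 0.0007] shift [-0.3616, 0.0378, 0.1153] dist 0.153 t=42.52
```

```bash
python3 -m inch '[[[0,0,0],[-0.362,0.038,0.05],0],[[0,0,0],[-0.362,0.038,0.1],0],[[0,0,0],[-0.362,0.038,0.1],0],[[0,0,0],[-0.362,0.038,0.1],0],[[0,0,0],[-0.362,0.038,0.1],0],[[0,0,0],[-0.362,0.038,0.1],0]]'
python3 - <<'E'
from h import *
v=cells()[(-1,-1)]
plan(*v,.10,-94.9)
E
```

```text
time: 43.28
position: [0.4317, 0.2302, 0.2598]
orientation: [[-0.086, -0.996, -0.0], [-0.996, 0.086, -0.0], [0.001, 0.0, -1.0]]
ft_force: [0.4, -0.1, -4.1]
opening: 0.026
to (0.429,0.233,0.100) turn [0.0001, -0.0001, -0.0001] shift [-0.0078, 0.0076, 0.3994] dist 0.160 t=43.27
```

```bash
python3 -m inch '[[[0,0,0],[-0.005,0.006,0.05],0],[[0,0,0],[-0.005,0.006,0.1],0],[[0,0,0],[-0.005,0.006,0.15],0],[[0,0,0],[-0.005,0.006,0.2],0],[[0,0,0],[-0.005,0.006,0.25],0],[[0,0,0],[-0.005,0.006,0.3],0],[[0,0,0],[-0.005,0.006,0.34],0],[[0,0,0],[-0.005,0.006,0.36],0],[[0,0,0],[-0.005,0.006,0.38],0],[[0,0,0],[-0.005,0.006,0.38],0],[[0,0,0],[-0.005,0.006,0.38],0]]'; python3 -c "
from h import *
plan(*cells()[(-1,-1)],.099,-94.9)"
```

```text
time: 44.65
position: [0.4296, 0.2334, 0.1085]
orientation: [[-0.085, -0.996, 0.001], [-0.996, 0.085, 0.0], [-0.0, -0.001, -1.0]]
ft_force: [-0.0, -0.6, -4.1]
opening: 0.0262
to (0.429,0.233,0.099) turn [-0.0001, 0.0, 0.0001] shift [0.0, 0.0019, 0.0237] dist 0.010 t=44.65
```

```bash
python3 -m inch '[[[0,0,0],[0,0,0.015],0],[[0,0,0],[0,0,0.022],0],[[0,0,0],[0,0,0.027],0],[[0,0,0],[0,0,0.027],0]]'
```

```text
time: 45.15
position: [0.4313, 0.2339, 0.1015]
orientation: [[-0.084, -0.996, 0.003], [-0.996, 0.084, 0.0], [-0.001, -0.003, -1.0]]
ft_force: [-5.9, -4.0, 15.4]
opening: 0.0261
```

```bash
python3 -m inch '[[[0,0,0],[0,0,-0.01],0.0],[[0,0,0],[0,0,-0.012],0.2],[[0,0,0],[0,0,-0.012],0.5],[[0,0,0],[0,0,-0.012],0.5],[[0,0,0],[0,0,-0.05],0.5],[[0,0,0],[0,0,-0.12],0.5],[[0,0,0],[0,0,-0.25],0.5],[[0,0,0],[0,0,-0.4],0.5],[[0,0,0],[0,0,-0.4],0.5]]'
python3 - <<'E'
from h import *
c=snap('wrist','w13');s=snap('scene','s13')
cv2.imwrite("pics/z13.png",np.hstack([cv2.resize(s["frame"][120:240,290:440,::-1],(400,320)),cv2.resize(c["frame"][:,:,::-1],(400,320))]))
plan(.5306,-.3107,.26,-94.9)
E
```

```text
time: 46.28
position: [0.4324, 0.2346, 0.2656]
orientation: [[-0.085, -0.996, 0.013], [-0.996, 0.085, 0.005], [-0.006, -0.012, -1.0]]
ft_force: [0.6, 0.7, -0.2]
opening: 0.0428
to (0.531,-0.311,0.260) turn [-0.0005, 0.0002, 0.0001] shift [1.3345, -0.366, -0.0029] dist 0.554 t=46.38
```

View pics/z13.png

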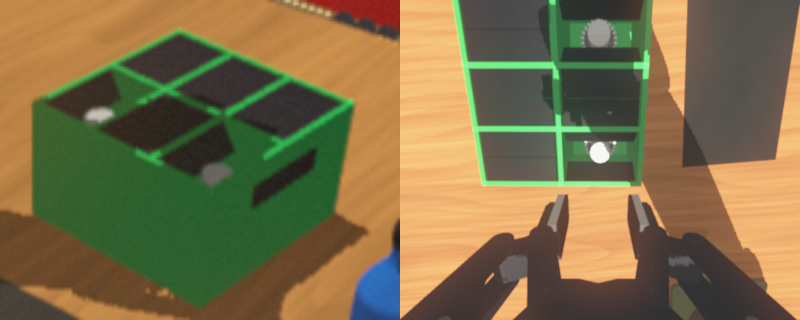

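```bash
python3 -m inch '[[[0,0,0],[0.9,-0.247,0],0.6],[[0,0,0],[0.9,-0.247,0],0.6],[[0,0,0],[0.9,-0.247,0],0.6],[[0,0,0],[0.9,-0.247,0],0.6],[[0,0,0],[0.9,-0.247,0],0.6],[[0,0,0],[0.9,-0.247,0],0.6],[[0,0,0],[0.9,-0.247,0],0.6]]'
python3 - <<'E'
from h import *
plan(.5306,-.3107,.25,-94.9)
s=snap('scene');t=snap('top')
cv2.imwrite("pics/z14.png",np.hstack([cv2.resize(s["frame"][225:400,70:290,::-1],(440,350)),cv2.resize(t["frame"][230:360,370:520,::-1],(350,350))]))
E
```

```text
time: 47.25
position: [0.4966, -0.1369, 0.2552]
orientation: [[-0.09, -0.996, -0.004], [-0.996, 0.09, 0.001], [-0.001, 0.004, -1.0]]
ft_force: [-0.2, 1.0, -0.5]
opening: 0.0509
to (0.531,-0.311,0.250) turn [0.0006, 0.0001, -0.0008] shift [0.425, -0.124, 0.0122] dist 0.177 t=47.25
```

View pics/z14.png

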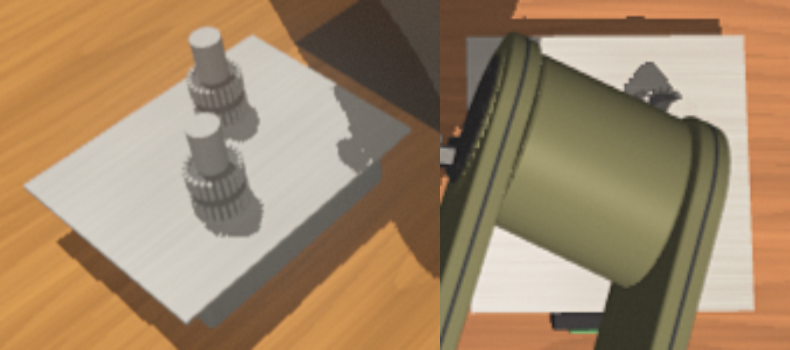

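```bash
python3 -m inch '[[[0,0,0],[0.425,-0.124,0.01],0.6],[[0,0,0],[0.425,-0.124,0.01],0.6],[[0,0,0],[0.425,-0.124,0.03],0.6],[[0,0,0],[0.425,-0.124,0.06],0.6],[[0,0,0],[0.425,-0.124,0.06],0.6],[[0,0,0],[0.425,-0.124,0.06],0.6]]'
python3 - <<'E'
from h import *
plan(.5304,-.311,.153,-94.9)
c=snap('wrist','w15'); print(proj(c,(.5306,-.311,.157)),proj(c,(.4455,-.2416,.157)))
E
```

```text
time: 48.1
position: [0.5326, -0.3053, 0.2334]
orientation: [[-0.082, -0.997, -0.0], [-0.997, 0.082, 0.0], [-0.0, 0.0, -1.0]]
ft_force: [0.2, 0.6, -0.1]
opening: 0.0514
to (0.530,-0.311,0.153) turn [0.0, 0.0001, 0.0005] shift [0.0147, 0.0042, 0.201] dist 0.081 t=48.10
(np.float64(327.98584033014845), np.float64(264.5548782059064)) (np.float64(236.11080161886284), np.float64(386.3760773018173))
```

View pics/w15.png

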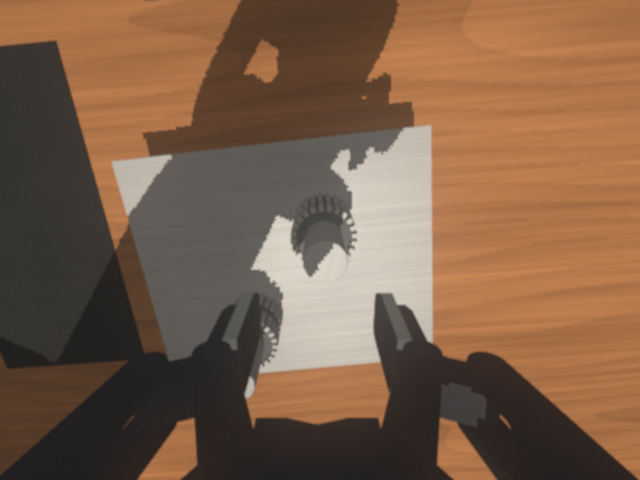

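```bash
python3 -m inch '[[[0,0,0],[0.013,0.003,0.1],0.6],[[0,0,0],[0.013,0.003,0.17],0.6],[[0,0,0],[0.013,0.003,0.201],0.6],[[0,0,0],[0.013,0.003,0.201],0.6],[[0,0,0],[0.013,0.003,0.201],0],[[0,0,0],[0.013,0.003,0.201],0],[[0,0,0],[0.013,0.003,0.201],0],[[0,0,0],[0.013,0.003,0.201],0]]' 50;  python3 -m inch '[[[0,0,0],[0,0,-0.1],0],[[0,0,0],[0,0,-0.25],0],[[0,0,0],[0,0,-0.38],0],[[0,0,0],[0,0,-0.38],0],[[0,0,0],[0,0,-0.38],0]]'; python3 -c "
from h import *
plan(*cells()[(0,1)],.28,-94.9)"
```

```text
time: 49.15
position: [0.5315, -0.3126, 0.1539]
orientation: [[-0.085, -0.996, 0.002], [-0.996, 0.085, -0.001], [0.001, -0.002, -1.0]]
ft_force: [1.3, 0.3, 2.2]
opening: 0.0263
time: 49.78
position: [0.5298, -0.3119, 0.3021]
orientation: [[-0.085, -0.996, -0.004], [-0.996, 0.085, 0.002], [-0.002, 0.004, -1.0]]
ft_force: [-0.8, 0.0, -5.3]
opening: 0.026
to (0.505,0.329,0.280) turn [0.0006, 0.0003, 0.0001] shift [-1.592, 0.1966, 0.0591] dist 0.642 t=49.77
```

```bash
python3 -m inch '[[[0,0,0],[-1,0.12,0],0],[[0,0,0],[-1,0.12,0],0],[[0,0,0],[-1,0.12,0],0],[[0,0,0],[-1,0.12,0],0],[[0,0,0],[-1,0.12,0],0],[[0,0,0],[-1,0.12,0],0],[[0,0,0],[-1,0.12,0],0]]'; python3 -c "
from h import *
plan(*cells()[(0,1)],.25,-94.9)"
```

```text
time: 50.65
position: [0.5147, 0.093, 0.3006]
orientation: [[-0.081, -0.997, -0.007], [-0.997, 0.081, -0.0], [0.001, 0.007, -1.0]]
ft_force: [-0.4, -0.1, -4.8]
opening: 0.0264
to (0.505,0.329,0.250) turn [0.0011, -0.0001, 0.0006] shift [-0.5871, 0.0704, 0.1265] dist 0.242 t=50.65
```

```bash
python3 -m inch '[[[0,0,0],[-0.587,0.066,0.05],0],[[0,0,0],[-0.587,0.066,0.1],0],[[0,0,0],[-0.587,0.066,0.11],0],[[0,0,0],[-0.587,0.066,0.11],0],[[0,0,0],[-0.587,0.066,0.11],0],[[0,0,0],[-0.587,0.066,0.11],0],[[0,0,0],[-0.587,0.066,0.11],0]]'
python3 - <<'E'
from h import *
plan(*cells()[(0,1)],.10,-94.9)
c=snap('wrist','w16')
E
```

```text
time: 51.52
position: [0.5102, 0.3253, 0.2598]
orientation: [[-0.086, -0.996, -0.002], [-0.996, 0.086, -0.001], [0.001, 0.001, -1.0]]
ft_force: [-0.2, -0.1, -3.5]
opening: 0.0264
to (0.505,0.329,0.100) turn [0.0002, -0.0002, -0.0001] shift [-0.0095, 0.0125, 0.3995] dist 0.160 t=51.52
```

View pics/w16.png

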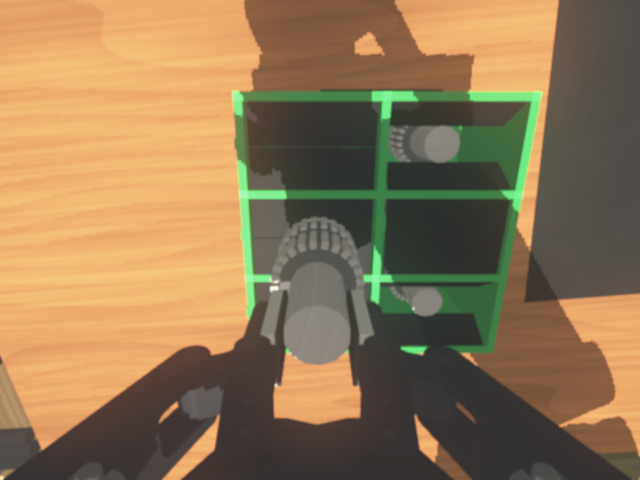

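```bash
python3 -m inch '[[[0,0,0],[-0.008,0.01,0.04],0],[[0,0,0],[-0.008,0.01,0.08],0],[[0,0,0],[-0.008,0.01,0.12],0],[[0,0,0],[-0.008,0.01,0.17],0],[[0,0,0],[-0.008,0.01,0.22],0]]'; python3 -c "
from h import *
plan(*cells()[(0,1)],.10,-94.9)"
```

```text
time: 52.2
position: [0.5064, 0.3298, 0.171]
orientation: [[-0.085, -0.996, -0.0], [-0.996, 0.085, -0.0], [0.0, 0.0, -1.0]]
ft_force: [-0.4, -0.2, -4.4]
opening: 0.0264
to (0.505,0.329,0.100) turn [0.0001, -0.0001, 0.0001] shift [0.0014, 0.0025, 0.1776] dist 0.071 t=52.20
```

```bash
python3 -m inch '[[[0,0,0],[0.001,0.002,0.04],0],[[0,0,0],[0.001,0.002,0.08],0],[[0,0,0],[0.001,0.002,0.12],0],[[0,0,0],[0.001,0.002,0.14],0],[[0,0,0],[0.001,0.002,0.155],0],[[0,0,0],[0.001,0.002,0.165],0],[[0,0,0],[0.001,0.002,0.172],0],[[0,0,0],[0.001,0.002,0.172],0]]'
```

```text
time: 53.2
position: [0.5058, 0.3297, 0.1041]
orientation: [[-0.085, -0.996, 0.0], [-0.996, 0.085, 0.0], [-0.0, -0.0, -1.0]]
ft_force: [0.1, 0.1, -4.9]
opening: 0.0262
```

```bash
python3 -m inch '[[[0,0,0],[0,0,0.008],0],[[0,0,0],[0,0,0.013],0],[[0,0,0],[0,0,0.016],0],[[0,0,0],[0,0,0.016],0]]'
```

```text
time: 53.7
position: [0.5068, 0.3299, 0.1005]
orientation: [[-0.084, -0.996, 0.002], [-0.996, 0.084, 0.0], [-0.0, -0.002, -1.0]]
ft_force: [-3.2, -3.7, 8.0]
opening: 0.0263
```

Floor contact; release and lift.

```bash
python3 -m inch '[[[0,0,0],[0,0,-0.006],0.0],[[0,0,0],[0,0,-0.008],0.2],[[0,0,0],[0,0,-0.008],0.5],[[0,0,0],[0,0,-0.008],0.5],[[0,0,0],[0,0,-0.05],0.5],[[0,0,0],[0,0,-0.12],0.5],[[0,0,0],[0,0,-0.25],0.5],[[0,0,0],[0,0,-0.4],0.5],[[0,0,0],[0,0,-0.4],0.5]]'
python3 - <<'E'
from h import *
c=snap('wrist','w17');s=snap('scene','s17')
cv2.imwrite("pics/z17.png",np.hstack([cv2.resize(s["frame"][120:240,290:440,::-1],(400,320)),cv2.resize(c["frame"][:,:,::-1],(400,320))]))
plan(.4455,-.2416,.26,-94.9)
E
```

```text
time: 54.82
position: [0.5088, 0.3313, 0.2673]
orientation: [[-0.084, -0.996, 0.013], [-0.996, 0.085, 0.007], [-0.008, -0.013, -1.0]]
ft_force: [-0.7, -0.4, 0.1]
opening: 0.0427
to (0.446,-0.242,0.260) turn [-0.0005, 0.0003, 0.0001] shift [1.4366, 0.0307, -0.0028] dist 0.575 t=54.92
```

View pics/z17.png

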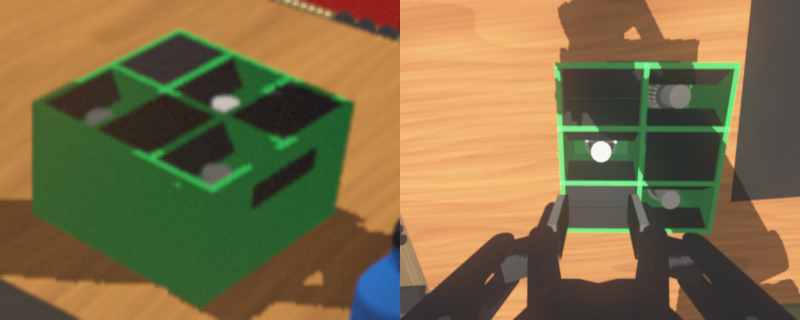

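Three in. Last gear.

```bash
python3 -m inch '[[[0,0,0],[1,0.021,0],0.6],[[0,0,0],[1,0.021,0],0.6],[[0,0,0],[1,0.021,0],0.6],[[0,0,0],[1,0.021,0],0.6],[[0,0,0],[1,0.021,0],0.6],[[0,0,0],[1,0.021,0],0.6],[[0,0,0],[1,0.021,0],0.6]]'
python3 - <<'E'
from h import *
plan(.4455,-.2416,.24,-94.9)
s=snap('scene')
cv2.imwrite("pics/z18.png",cv2.resize(s["frame"][225:400,70:290,::-1],(440,350)))
E
```

```text
time: 55.8
position: [0.4621, -0.0706, 0.2559]
orientation: [[-0.088, -0.996, -0.003], [-0.996, 0.088, 0.0], [-0.0, 0.003, -1.0]]
ft_force: [0.7, 0.3, 0.4]
opening: 0.0511
to (0.446,-0.242,0.240) turn [0.0005, 0.0, -0.0004] shift [0.4294, 0.0035, 0.0396] dist 0.172 t=55.80
```

View pics/z18.png

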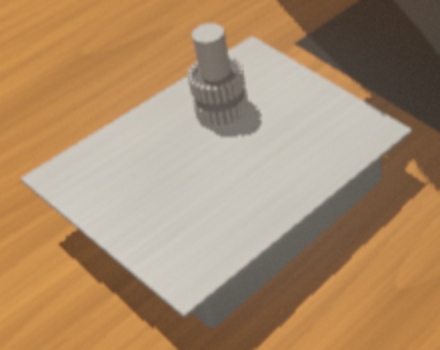

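```bash
python3 -m inch '[[[0,0,0],[0.425,0.003,0.04],0.6],[[0,0,0],[0.425,0.003,0.04],0.6],[[0,0,0],[0.425,0.003,0.05],0.6],[[0,0,0],[0.425,0.003,0.05],0.6],[[0,0,0],[0.425,0.003,0.05],0.6]]'
python3 - <<'E'
from h import *
plan(.4455,-.2385,.156,-94.9)
c=snap('wrist','w19'); print(proj(c,(.4455,-.238,.159)))
E
```

```text
time: 56.48
position: [0.4477, -0.2366, 0.2366]
orientation: [[-0.085, -0.996, -0.002], [-0.996, 0.084, 0.002], [-0.002, 0.002, -1.0]]
ft_force: [-0.2, 0.2, -0.3]
opening: 0.0513
to (0.446,-0.238,0.156) turn [0.0003, 0.0003, 0.0001] shift [0.0056, 0.0047, 0.2014] dist 0.081 t=56.48
(np.float64(321.1184916419026), np.float64(264.5073852639226))
```

View pics/w19.png

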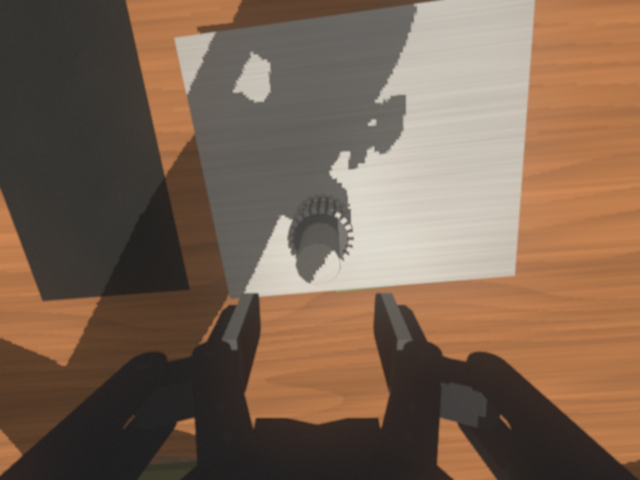

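```bash
python3 -m inch '[[[0,0,0],[0.005,0.004,0.1],0.6],[[0,0,0],[0.005,0.004,0.17],0.6],[[0,0,0],[0.005,0.004,0.201],0.6],[[0,0,0],[0.005,0.004,0.201],0.6],[[0,0,0],[0.005,0.004,0.201],0],[[0,0,0],[0.005,0.004,0.201],0],[[0,0,0],[0.005,0.004,0.201],0],[[0,0,0],[0.005,0.004,0.201],0]]' 50;  python3 -m inch '[[[0,0,0],[0,0,-0.1],0],[[0,0,0],[0,0,-0.25],0],[[0,0,0],[0,0,-0.36],0],[[0,0,0],[0,0,-0.36],0],[[0,0,0],[0,0,-0.36],0]]'; python3 -c "
from h import *
plan(*cells()[(-1,1)],.29,-94.9)"
```

```text
time: 57.52
position: [0.4468, -0.2397, 0.1582]
orientation: [[-0.085, -0.996, 0.002], [-0.996, 0.085, -0.001], [0.001, -0.002, -1.0]]
ft_force: [0.2, 0.0, 2.2]
opening: 0.026
time: 58.15
position: [0.4452, -0.2388, 0.2984]
orientation: [[-0.085, -0.996, -0.004], [-0.996, 0.085, 0.002], [-0.002, 0.004, -1.0]]
ft_force: [-0.5, 0.1, -5.0]
opening: 0.0264
to (0.438,0.335,0.290) turn [0.0006, 0.0003, 0.0001] shift [-1.4279, 0.1405, 0.0245] dist 0.574 t=58.15
```

```bash
python3 -m inch '[[[0,0,0],[-1,0.098,0],0],[[0,0,0],[-1,0.098,0],0],[[0,0,0],[-1,0.098,0],0],[[0,0,0],[-1,0.098,0],0],[[0,0,0],[-1,0.098,0],0],[[0,0,0],[-1,0.098,0],0],[[0,0,0],[-1,0.098,0],0]]'; python3 -c "
from h import *
plan(*cells()[(-1,1)],.25,-94.9)"
```

```text
time: 59.02
position: [0.439, 0.165, 0.2972]
orientation: [[-0.081, -0.997, -0.006], [-0.997, 0.081, -0.001], [0.002, 0.006, -1.0]]
ft_force: [0.8, -0.7, -5.1]
opening: 0.026
to (0.438,0.335,0.250) turn [0.001, -0.0003, 0.0007] shift [-0.4238, 0.0372, 0.1176] dist 0.177 t=59.02
```

```bash
python3 -m inch '[[[0,0,0],[-0.424,0.04,0.05],0],[[0,0,0],[-0.424,0.04,0.1],0],[[0,0,0],[-0.424,0.04,0.1],0],[[0,0,0],[-0.424,0.04,0.1],0],[[0,0,0],[-0.424,0.04,0.1],0],[[0,0,0],[-0.424,0.04,0.1],0],[[0,0,0],[-0.424,0.04,0.1],0]]'
python3 - <<'E'
from h import *
plan(*cells()[(-1,1)],.10,-94.9)
E
```

```text
time: 59.9
position: [0.4398, 0.332, 0.2616]
orientation: [[-0.086, -0.996, 0.001], [-0.996, 0.086, 0.0], [-0.0, -0.0, -1.0]]
ft_force: [0.1, -0.6, -4.5]
opening: 0.0267
to (0.438,0.335,0.100) turn [-0.0001, 0.0, -0.0001] shift [-0.0072, 0.0063, 0.404] dist 0.162 t=59.90
```

```bash
python3 -m inch '[[[0,0,0],[-0.006,0.005,0.04],0],[[0,0,0],[-0.006,0.005,0.08],0],[[0,0,0],[-0.006,0.005,0.12],0],[[0,0,0],[-0.006,0.005,0.17],0],[[0,0,0],[-0.006,0.005,0.22],0]]'; python3 -c "
from h import *
plan(*cells()[(-1,1)],.10,-94.9)"
```

```text
time: 60.52
position: [0.4373, 0.3353, 0.1713]
orientation: [[-0.085, -0.996, -0.001], [-0.996, 0.085, -0.0], [0.001, 0.001, -1.0]]
ft_force: [-0.2, 0.1, -3.5]
opening: 0.0263
to (0.438,0.335,0.100) turn [0.0002, -0.0001, 0.0001] shift [0.0002, -0.0011, 0.1782] dist 0.071 t=60.52
```

```bash
python3 -m inch '[[[0,0,0],[0,0,0.04],0],[[0,0,0],[0,0,0.08],0],[[0,0,0],[0,0,0.12],0],[[0,0,0],[0,0,0.14],0],[[0,0,0],[0,0,0.155],0],[[0,0,0],[0,0,0.165],0],[[0,0,0],[0,0,0.172],0],[[0,0,0],[0,0,0.172],0]]';python3 -m inch '[[[0,0,0],[0,0,0.008],0],[[0,0,0],[0,0,0.013],0],[[0,0,0],[0,0,0.016],0],[[0,0,0],[0,0,0.016],0]]'
```

```text
time: 61.52
position: [0.4377, 0.3355, 0.1046]
orientation: [[-0.085, -0.996, 0.0], [-0.996, 0.085, 0.0], [-0.0, -0.0, -1.0]]
ft_force: [-0.4, 0.1, -4.4]
opening: 0.0262
time: 62.02
position: [0.4393, 0.3358, 0.1019]
orientation: [[-0.084, -0.996, 0.003], [-0.996, 0.084, 0.0], [-0.001, -0.003, -1.0]]
ft_force: [-3.1, -5.0, 11.9]
opening: 0.0262
```

```bash
python3 -m inch '[[[0,0,0],[0,0,-0.008],0.0],[[0,0,0],[0,0,-0.01],0.2],[[0,0,0],[0,0,-0.01],0.5],[[0,0,0],[0,0,-0.01],0.5],[[0,0,0],[0,0,-0.05],0.5],[[0,0,0],[0,0,-0.12],0.5],[[0,0,0],[0,0,-0.25],0.5],[[0,0,0],[0,0,-0.45],0.5],[[0,0,0],[0,0,-0.45],0.5]]'; python3 -m inch '[[[0,0,0],[0.1,-0.15,-0.05],0.5],[[0,0,0],[0.1,-0.3,-0.05],0.5],[[0,0,0],[0.1,-0.3,-0.05],0.5],[[0,0,0],[0.1,-0.3,-0.05],0.5],[[0,0,0],[0.1,-0.3,-0.05],0.5]]'
python3 - <<'E'
from h import *
c=snap('wrist','w20');s=snap('scene','s20')
cv2.imwrite("pics/z20.png",np.hstack([cv2.resize(s["frame"][120:240,290:440,::-1],(400,320)),cv2.resize(c["frame"][:,:,::-1],(400,320))]))
print(sense()["ft_force"])
E
```

```text
time: 63.15
position: [0.4395, 0.3367, 0.2856]
orientation: [[-0.084, -0.996, 0.009], [-0.996, 0.085, 0.006], [-0.007, -0.009, -1.0]]
ft_force: [-0.6, 0.0, -0.2]
opening: 0.0426
time: 63.78
position: [0.5528, 0.2858, 0.298]
orientation: [[-0.084, -0.996, -0.001], [-0.996, 0.084, -0.0], [0.0, 0.001, -1.0]]
ft_force: [-0.6, 0.9, 0.2]
opening: 0.0428
[-0.1567993   0.11771955  0.71592451]
```

View pics/w20.png

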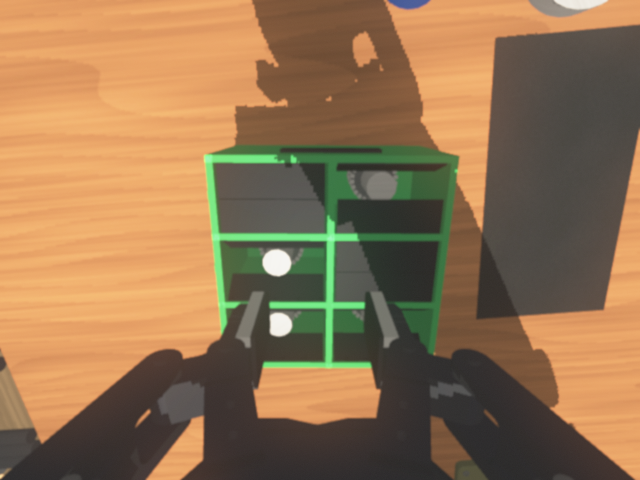

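View pics/s20.png

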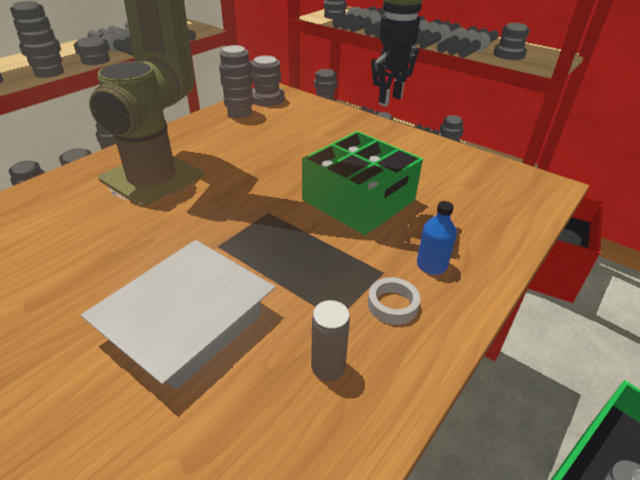

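```bash
python3 -m inch '[[[0,0,0],[0.5,-0.1,-0.05],0.5],[[0,0,0],[0.5,-0.1,-0.05],0.5],[[0,0,0],[0.5,-0.1,-0.05],0.5],[[0,0,0],[0.5,-0.1,-0.05],0.5],[[0,0,0],[0.5,-0.1,-0.05],0.5],[[0,0,0],[0.5,-0.1,-0.05],0.5]]'
python3 - <<'E'
from h import *
t=snap('top');s=snap('scene')
cv2.imwrite("pics/z21.png",np.hstack([cv2.resize(s["frame"][125:240,290:440,::-1],(400,307)),cv2.resize(t["frame"][220:350,110:260,::-1],(354,307))]))
for i,j in ((1,-1),(-1,-1),(0,1),(-1,1)):
    p=(*cells()[(i,j)],.101); q=np.array(proj(s,p));r=np.array(proj(t,p)); print((i,j),((q-[290,125])*400/150).round(),((r-[110,220])*354/150).round())
E
```

```text
time: 64.62
position: [0.5764, 0.0842, 0.3179]
orientation: [[-0.083, -0.997, -0.0], [-0.997, 0.083, 0.001], [-0.001, 0.0, -1.0]]
ft_force: [-1.8, 0.1, -0.1]
opening: 0.043
(1, -1) [215. 159.] [234.  76.]
(-1, -1) [100. 103.] [214. 231.]
(0, 1) [226.  90.] [109. 141.]
(-1, 1) [171.  65.] [ 98. 219.]
```

View pics/z21.png

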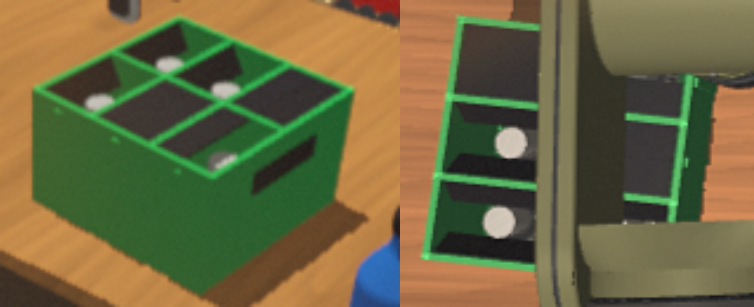

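```bash
python3 -c "
from bench import *
print(sense()['time'],finish_job())"
```

```text
the job is handed in; nothing more can be done
64.725 None
```

All four gear clusters were weighed together on the pan and then packed into four separate empty crate cells. I handed the job in at 64.7 s.

- **Weighing:** the clusters stood about 41 mm (x) and 35 mm (y) from the pan's middle. The measured tilt was about -0.001 rad, with the pan sunk about 15 mm. They stayed released for several seconds while I probed the crate.
- **Feeling for empty cells:** with the fingers shut, two of the four cells I probed were taken, stopping me at stock height with 34 N and 46 N at the wrist. These were the far cell on the robot's left and the middle cell on its right. Since at most two can be taken, I did not probe the last two; both clusters placed there went down past stock height freely.
- **Packing:** each cluster was lowered until the wrist felt the floor at the expected height, then let go.
- **Last checks:** in the scene view all four hub tops sat within a few millimetres of where upright clusters should show. The top camera confirmed only the two left-hand cells, because the arm hid the right-hand ones. The bottle, can and ring looked unmoved, by eye only. I saw no knock to any cluster, and no check failed or disagreed.

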